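Set up and load the tin feeder of the printing machine

ROBOT

A 7-joint arm with a two-finger parallel gripper is mounted at the origin on the work surface. World frame = base frame: x ahead of the robot, y to its left, z up, the work surface at z = 0. Lengths are in m, angles in rad, forces in N, time in s.
With the tool pointing down it reaches from about 0.35 to 0.9 m from the base axis. Payload 19.9 kg.
Tool frame: the origin (TCP) lies at the very end of the fingers, on their centre line; the grasp point (between the pads) lies 19 mm behind it; y points along the fingers, z is the direction in which the jaws open and shut, and the axes are right-handed (so a half turn about y gives the same grasp; the last joint's range is limited). The gripper opens to 85 mm and grips with 20 to 120 N. Pads are 22 mm wide; open, the fingers measure 114 mm over their backs; the gripper's body (76 mm by 85 mm) begins 54 mm behind the grasp point. The pads swing forward as they close: fully open they stand 13 mm farther back than shut.
Start: joints at [-1.232, 0.417, -0.01, 1.614, 0.005, 1.111, -0.053], TCP at [0.232, 0.58, 0.231] pointing down, gripper open.
Joint ranges: [-2.81, 2.81], [-0.39, 2.02], [-1.27, 1.25], [0.06, 2.57], [-1.19, 4.33], [0.19, 2], [-2.82, 2.82]. Speed limits (rad/s): [1.89, 1.89, 2.39, 2.39, 3.01, 3.01, 3.01].

INTERFACE

Orientations are given as a 3x3 rotation matrix whose columns are the frame's x, y, z axes.
In Python, from cell import telemetry, eyes, workorder gives the robot as it stands.
- The arm moves only by the shell command python3 -m inch 'ROWS' [FORCE]. ROWS is JSON, a list of rows, each a list of 7 numbers: the finger opening in mm, from 0 to 85.4, then the shift along the tool's x, y, z in mm, then the turn, a rotation vector about the tool's x, y, z in rad. A call has 1 to 5 rows; each row is the pose to reach, as a shift and turn from the pose measured when the call began, along the tool's axes at that moment; what a row does not reach only later rows make up. A row lasts 1/10 s, in which the tool goes at most 50 mm and 8.59 degrees, less where a joint would pass 70% of its speed; a pose out of reach is approached as far as the arm can. A call with a gripper value outside its range is refused whole. The fingers move at their own pace and stop on an object; FORCE is the grip in N (left out, the last holds). Time passes only in rows, so rows that repeat a pose let the fingers close. It gives the time, the measured TCP pose, the force and the opening at its end, in the units of the state.
- telemetry.sense(): the state, without advancing time (a new reading comes with each control period).
- eyes.capture(name): name is "side" or "top"; returns a dict with "img" (384x512x3 uint8, blue, green, red), "K" (3x3 intrinsics, pixels), "camera_from_world" (4x4, takes a point from world to camera coordinates). Camera axes: x right, y down, z forward; pixel columns grow to the right and rows downward; lengths in m; the calibration is good to about 2 mm. A picture is of the moment at which its call begins. There is no depth.
- workorder.hand_in(): hands the job in, once; it reports no verdict.
The state is a dict: "time_s": time; "qpos": joint angles; "joint_vel": joint speeds; "joint_torque": joint torques, N m; "tcp_pos": TCP position; "ee_rot": TCP orientation; "force": force on the tool from outside, world axes, zero at the start; "moment": the same for the moment, N m; "gripper_width": finger opening in m.
Only numpy, scipy, OpenCV 4.12 (cv2) and the standard library are available. Lean on these libraries where they do the work, as an engineer would, in place of code of your own. Each camera call takes 0.05 s, during which the arm holds its last target.

TASK

Get the tin feeder ready for the next print run: fit the orange-hubbed drive wheel on the drive unit's shaft, turning it as you press until it drops over the four keys and sits flat on the collar, and push all the white tins that stand on the table, one behind the other, into the guide lane, upright and each wholly between its rails. Only when the wheel is home and every tin is in, throw the green-knobbed lever fully over to its other side to switch the feeder on; leave the ink jar and the thinner bottle standing where they are.

Things in the scene. Friction and masses are not known exactly. Their poses are not given: they have to be found in the camera images.
- wheel: Loose drive wheel, 0.2 to 0.33 kg: black toothed disc, 77 mm across, 12 mm thick, under an orange square hub. Origin: centre of its underside; z up along the bore; x, y square to the hub's flats. A cross-shaped bore goes right through: two slots along x and y, each 8.6 mm wide, 32 mm long, so four positions a quarter turn apart all fit. Starts flat on the table.
- wheel_hub (a point): Centre of the top of the wheel's orange hub, 44 mm above its underside. The hub is 40 mm by 40 mm, above the disc; grip it by its flat sides.
- shaft_seat (a point): Centre of the top of the dark collar (36 mm across, 30 mm above the table) on the fixed, upright, non-turning shaft of the blue drive unit (block 90 by 90 by 25 mm); the wheel's underside rests here when home. z up along the shaft. Above it four keys form a steel cross, arms along this point's x and y axes, 29.6 mm tip to tip, 6.4 mm thick, 24 mm high.
- shaft_tip (a point): Top of the shaft, 38 mm above the seat: a round brass pilot pin, 10 mm in diameter, 14 mm high, its top 6 mm tapered, stands on the cross. A wheel not lined up slips over the pin but stops on the cross, 24 mm above the seat; within about 3 degrees of lined up it drops.
- lane: Fixed guide lane; the table is its floor. Origin: on the table, middle of the mouth; it runs along its +y for 245 mm to a blue end stop; x is across. Two aluminium rails, 48 mm apart inside, 8 mm thick, top at 32 mm. Clamps and posts reach 55 mm out on the +x side from y = 29 mm on. Blue lead-in plates, 32 mm high, flare from 48 to about 90 mm wide between y = 0 and -35 mm.
- lane_rod (a point): Front end of the steel hold-down rod, 8 mm thick, that runs along over the lane's centre line from 45 mm past the mouth to the end, 60 to 68 mm above the table: tins must be pushed in at the mouth, each pushing those before it along.
- switch (a joint): Feeder lever: 0 leaning to its base's -x side (off; starts at 0 to 0.15), 1.0 rad leaning fully to the +x side (on). Stays where it is left; about 1 N at the knob moves it.
- switch_tip (a point): Centre of the green ball knob (26 mm across) at the lever's end, 80 mm from the lever's pivot; its height is about 92 mm at either end and 102 mm midway.
- switch_base: Fixed grey block of the lever, 70 mm (x) by 50 mm (y) by 25 mm high. Origin: centre of its underside; the lever's pivot lies 22 mm above it, along y; the lever swings from its -x side to its +x side.
- ink_jar: Bystander among the tins: amber glass jar with black lid, 44 mm across, 68 mm high, origin at the centre of its underside.
- thinner: Bystander between the lever and the lane's far end: small grey bottle with red cap, 40 mm across, 70 mm high, origin at the centre of its underside.
- tin0: Loose white tin with aluminium lid, 44 mm in diameter, 46 mm high, 0.09 kg; origin at the centre of its underside, z up. Starts upright on the table. Push it low (contact from about 10 mm above the table): pushed only near its top it may topple. Three to five of these tins are present.
- tin1: Another such tin (may be absent).
- tin2: Another such tin (may be absent).
- tin3: Another such tin (may be absent).
- tin4: Another such tin (may be absent).

How it is judged:
By the outcome, as a careful person would: the job done as asked, in the order asked, and still so for the second after the job is handed in, with the robot touching nothing.
Of tin0, tin1, tin2, tin3, tin4 only 3 to 5 are there at a start; the rules pass over those that are not, and their reading is None.
At some moment in a run one of tin0, tin1, tin2, tin3, tin4, wheel may be knocked a few centimetres aside while the robot is not near it.
Once in a run the grip may slacken for a moment while it holds something.
It also fails if it takes over 210 s, if anything falls off the work surface, if the arm or the gripper's body presses on something with over 40 N, if the wrist force passes 120 N, or if a joint passes its speed limit or range.

## Working session

There is one attempt and no reset: what is moved stays moved. The work goes in short steps, Python scripts to look and compute and a shell command to move; the robot and the scene stay as the last step left them, time stands still between calls to the robot, and variables do not carry over. Pictures are saved under pics/ and viewed, and the job is handed in when it is done.

```bash
ls; mkdir -p pics; python3 - <<'E'
from cell import telemetry, eyes
import cv2
s=telemetry.sense()
for k,v in s.items(): print(k,v)
for n in("side","top"):
    c=eyes.capture(n); cv2.imwrite(f"pics/{n}0.png",c["img"]); print(c["K"],c["camera_from_world"])
E
```

```text
pics
time_s 0.0
qpos [-1.23248274  0.41797066 -0.01033645  1.61418833  0.00473391  1.11070224
 -0.05300132]
joint_vel [-1.81906781e-05 -7.66270943e-04 -3.43683130e-04 -1.75601173e-03
 -1.44638688e-03 -1.07893203e-03  5.97092117e-04]
joint_torque [-1.77273629e-03 -8.64440703e+01  6.78065736e-01 -4.34899271e+01
  1.89535139e-02  7.42170902e-03 -1.56667306e-04]
tcp_pos [0.23158548 0.5801273  0.23065624]
ee_rot [[ 9.28753300e-01 -3.58272200e-04  3.70698233e-01]
 [-3.70698390e-01 -1.19249184e-03  9.28752541e-01]
 [ 1.09308404e-04 -9.99999225e-01 -1.24034166e-03]]
force [-0.26222876  0.72159563  0.78031227]
moment [-0.03022135 -0.01055992 -0.00024619]
gripper_width 0.08576946211722146
[[384.22001563   0.         255.86979883]
 [  0.         384.22001563 195.61197668]
 [  0.           0.           1.        ]] [[ 0.72200044 -0.69184854  0.0078076  -0.36159061]
 [-0.38241328 -0.40843282 -0.82882008  0.27762663]
 [ 0.57660684  0.59542273 -0.55946074  0.57781128]
 [ 0.          0.          0.          1.        ]]
[[479.0935416    0.         248.86107184]
 [  0.         479.0935416  196.62840367]
 [  0.           0.           1.        ]] [[ 0.00777527 -0.99993659 -0.00814642  0.06134258]
 [-0.99768843 -0.00720729 -0.06757107  0.51631695]
 [ 0.06750807  0.00865297 -0.9976812   1.18756736]
 [ 0.          0.          0.          1.        ]]
```

View pics/side0.png

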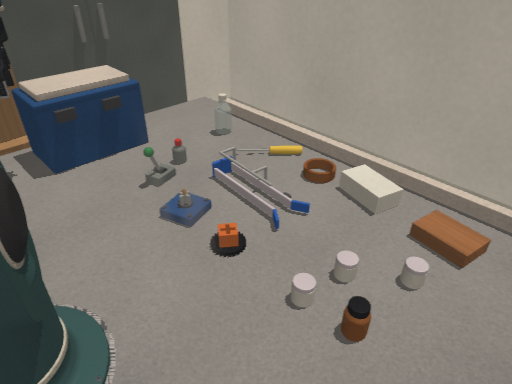

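View pics/top0.png

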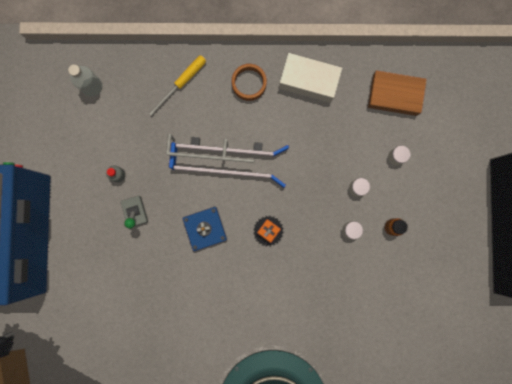

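The top view shows the lane with its mouth at about (275,167), the wheel at (268,231), the drive unit at (204,229) and the lever knob at (130,223). There are three tins at (354,230), (361,187) and (401,155), the jar at (396,227) and the thinner at (115,174).

```bash
cat > h.py <<'E'
import numpy as np, cv2
from cell import telemetry, eyes
def cap(n): 
    c=eyes.capture(n); return c
def ray(c,uv,z):
    K=np.array(c["K"]);T=np.array(c["camera_from_world"]);R=T[:3,:3];o=-R.T@T[:3,3]
    d=R.T@np.linalg.solve(K,[uv[0],uv[1],1.]); return o+d*(z-o[2])/d[2]
def proj(c,p):
    K=np.array(c["K"]);T=np.array(c["camera_from_world"]);q=K@(T[:3,:3]@np.array(p)+T[:3,3]);return q[:2]/q[2]
def tri(c1,u1,c2,u2):
    A=[]
    for c,u in((c1,u1),(c2,u2)):
        P=np.array(c["K"])@np.array(c["camera_from_world"])[:3]
        A+=[u[0]*P[2]-P[0],u[1]*P[2]-P[1]]
    X=np.linalg.svd(np.array(A))[2][-1];return X[:3]/X[3]
def blobs(c,lo,hi,amin=15):
    m=cv2.inRange(cv2.cvtColor(c["img"],cv2.COLOR_BGR2HSV),np.array(lo),np.array(hi))
    n,l,s,ce=cv2.connectedComponentsWithStats(m)
    return [(ce[i].round(1),s[i].tolist(),l==i) for i in range(1,n) if s[i][4]>=amin]
def crop(c,x0,y0,x1,y1,k,f): cv2.imwrite(f,cv2.resize(c["img"][y0:y1,x0:x1],None,fx=k,fy=k,interpolation=cv2.INTER_CUBIC))
E
python3 - <<'E'
from h import *
t=cap("top");s=cap("side")
crop(t,90,130,290,255,4,"pics/t1.png"); crop(s,130,130,330,270,4,"pics/s1.png"); crop(t,250,130,430,260,4,"pics/t2.png")
for nm,lo,hi in(("orange",(3,180,120),(15,255,255)),("green",(45,120,50),(85,255,255)),("blue",(100,120,60),(125,255,255)),("red",(172,120,90),(180,255,255)),("white",(0,0,170),(180,40,255)),("brass",(15,60,120),(30,255,255))):
  for c,n in((t,"top"),(s,"side")):
    for b in blobs(c,lo,hi): print(nm,n,b[0],b[1])
E
```

```text
orange top [268.8 230.4] [258, 220, 22, 22, 192]
orange side [229.  234.2] [219, 223, 19, 24, 341]
green top [  7.8 163.5] [4, 163, 9, 2, 17]
green top [129.5 222.7] [125, 219, 10, 9, 68]
blue top [173.  147.5] [171, 143, 6, 9, 42]
blue top [280.7 150.1] [274, 146, 14, 9, 49]
blue top [171.8 161.7] [169, 156, 7, 13, 56]
blue top [  5.9 231. ] [0, 165, 15, 140, 1519]
blue top [277.9 181.2] [272, 176, 13, 11, 49]
blue top [204.2 228.6] [185, 209, 40, 41, 914]
blue side [ 82.2 124.9] [12, 78, 133, 95, 7489]
blue side [222.5 165. ] [213, 158, 19, 16, 198]
blue side [174.6 205.4] [169, 195, 12, 20, 127]
blue side [299.7 205.9] [291, 200, 18, 13, 170]
blue side [275.5 218.6] [273, 209, 6, 20, 78]
white top [304.7  75. ] [280, 53, 59, 44, 1173]
white top [334.8  69.5] [323, 62, 19, 16, 65]
white top [199.4 146.6] [177, 144, 46, 6, 105]
white top [401.5 153.5] [394, 146, 16, 16, 212]
white top [248.8 151. ] [227, 148, 45, 7, 102]
white top [222.5 171. ] [175, 166, 95, 11, 214]
white top [361. 186.] [353, 178, 17, 17, 220]
white top [353.8 229.7] [346, 222, 17, 17, 219]
white side [221.9  94. ] [218, 93, 9, 3, 22]
white side [372.  180.4] [342, 164, 61, 34, 917]
white side [245.7 189. ] [215, 168, 60, 41, 131]
white side [279.4 192.3] [269, 186, 23, 15, 43]
white side [347.5 257.5] [337, 250, 22, 16, 251]
white side [417.  263.8] [406, 257, 23, 15, 264]
white side [304. 281.] [293, 273, 23, 17, 313]
brass top [190.   70.3] [173, 54, 34, 34, 406]
brass side [ 13.5 142.4] [0, 135, 28, 15, 191]
brass side [285.9 148.8] [269, 145, 34, 9, 270]
```

View pics/t1.png

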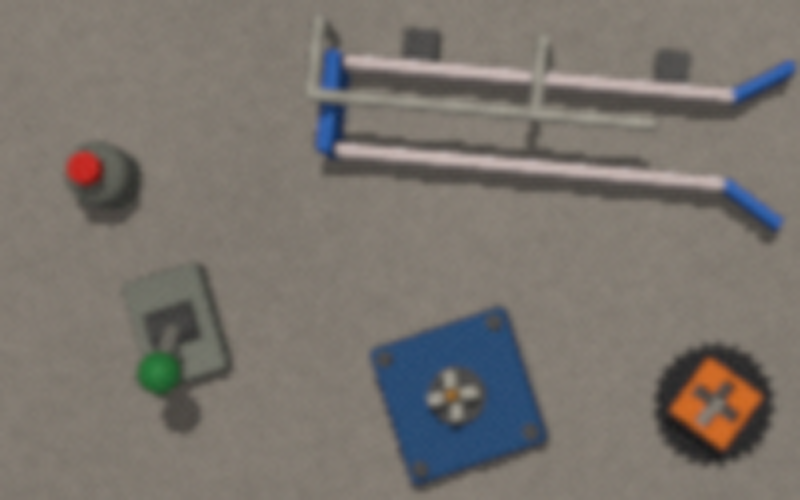

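View pics/s1.png

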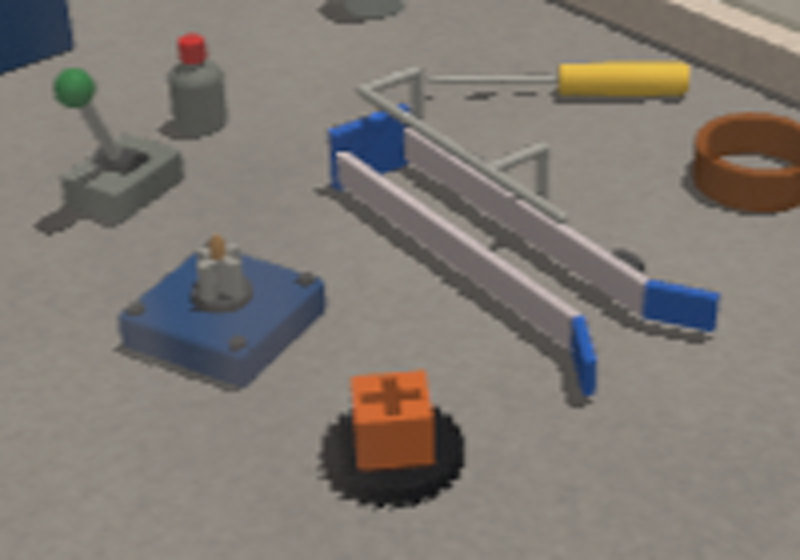

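View pics/t2.png

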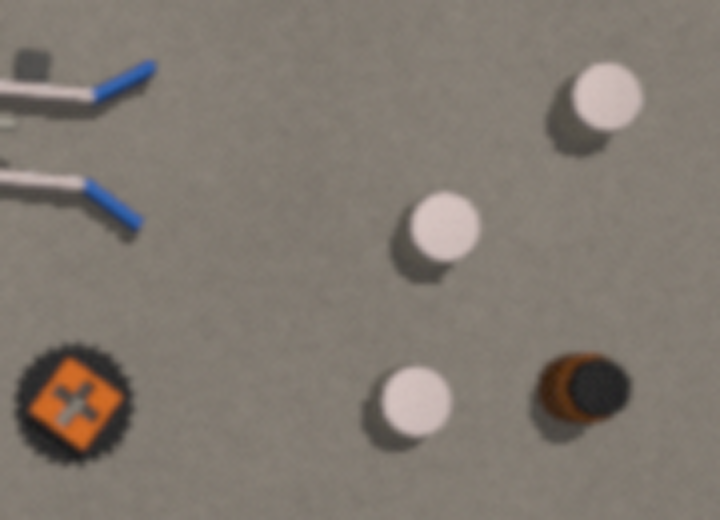

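```bash
cat > m.py <<'E'
from h import *
np.set_printoptions(precision=4,suppress=True)
t=cap("top");s=cap("side")
def pts(m): y,x=np.nonzero(m); return np.stack([x,y],1)
def rect(c,m,z):
    cs,_=cv2.findContours(m.astype(np.uint8),cv2.RETR_EXTERNAL,cv2.CHAIN_APPROX_NONE); p=np.concatenate(cs)[:,0]
    w=np.array([ray(c,u,z)[:2]*1000 for u in p],np.float32); r=cv2.minAreaRect(w); return r
def big(c,lo,hi): return max(blobs(c,lo,hi,5),key=lambda b:b[1][4])
def up(c,x0,y0,x1,y1,k=4):
    d=dict(c); d["img"]=cv2.resize(c["img"][y0:y1,x0:x1],None,fx=k,fy=k,interpolation=cv2.INTER_CUBIC)
    K=np.array(c["K"]).copy(); K[0,2]-=x0;K[1,2]-=y0; K[:2]*=k; K[0,2]+=(k-1)/2;K[1,2]+=(k-1)/2; d["K"]=K; return d
def whitetins(t):
    return [ray(t,b[0],.046) for b in blobs(t,(0,0,170),(180,40,255)) if 150<b[1][4]<300 and b[1][2]<25 and b[1][3]<25]
if __name__=="__main__":
    b=big(t,(3,150,110),(15,255,255)); bx=b[1]
    u=up(t,bx[0]-8,bx[1]-8,bx[0]+bx[2]+8,bx[1]+bx[3]+8)
    print("hub top",rect(u,big(u,(3,150,140),(15,255,255))[2],.044))
    u=up(t,180,204,230,254); print("block",rect(u,big(u,(100,120,50),(125,255,255))[2],.025))
    for nm,z in(("tin",.046),): print(*whitetins(t),sep="\n")
    kt=big(up(t,115,210,145,235,1),(45,100,40),(85,255,255))
    gs=max([b for b in blobs(s,(45,100,40),(85,255,255))],key=lambda b:b[1][4],default=None); print(gs and gs[:2])
    print("knob top ray",ray(t,(129.5,222.7),.092))
    if gs: print("knob tri",tri(t,(129.5,222.7),s,gs[0]))
    print("thinner cap",ray(t,(111,172),.07),"jar lid",ray(t,(399.7,227),.068))
    # rail tops
    for nm,a,bb in(("lo",(175,167),(271,177)),("hi",(177,145.5),(273,153.5))):pass
    u=up(t,165,135,295,195)
    for b in blobs(u,(0,0,165),(180,45,255),200): print("rail",b[0],rect(u,b[2],.032))
    for b in blobs(u,(100,110,50),(125,255,255),200): print("blue",b[0],rect(u,b[2],.032))
E
python3 m.py; python3 - <<'E'
from h import *
t=cap("top");s=cap("side")
crop(t,180,204,230,254,12,"pics/sh.png");crop(s,160,180,215,225,12,"pics/shs.png")
E
```

```text
hub top ((780.6277465820312, -304.5726318359375), (124.20372009277344, 82.9061279296875), 81.09940338134766)
block ((434.8349609375, 175.77813720703125), (86.25444030761719, 86.21448516845703), 18.8925838470459)
[ 0.6232 -0.3105  0.046 ]
[ 0.5421 -0.2102  0.046 ]
[ 0.4349 -0.1918  0.046 ]
(array([147.9, 150.4]), [144, 148, 9, 6, 41])
knob top ray [0.4472 0.3454 0.092 ]
knob tri [0.4468 0.3437 0.0993]
thinner cap [0.5696 0.3989 0.07  ] jar lid [ 0.4422 -0.2969  0.068 ]
rail [139.4  47.7] ((639.9067993164062, 190.10816955566406), (116.0761489868164, 6.918554782867432), 85.31741333007812)
rail [336.8  65.3] ((629.624267578125, 64.96394348144531), (117.47113037109375, 6.875899314880371), 85.28520202636719)
rail [233.1 145.6] ((578.79638671875, 131.5428009033203), (241.58038330078125, 6.7653279304504395), 85.34162139892578)
blue [33.6 50.8] ((638.8237915039062, 255.6039276123047), (23.502695083618164, 14.42935562133789), 1.0340452194213867)
blue [464.3  61.5] ((632.3682861328125, -13.723915100097656), (9.222555160522461, 41.325599670410156), 28.38098907470703)
blue [ 28.8 108. ] ((599.9291381835938, 257.8125305175781), (14.974315643310547, 31.132909774780273), 82.3795166015625)
blue [452.4 185.8] ((554.4244384765625, -6.307001113891602), (40.843223571777344, 9.130044937133789), 53.335105895996094)
```

```bash
echo
```

```text
(no output)
```

View pics/sh.png

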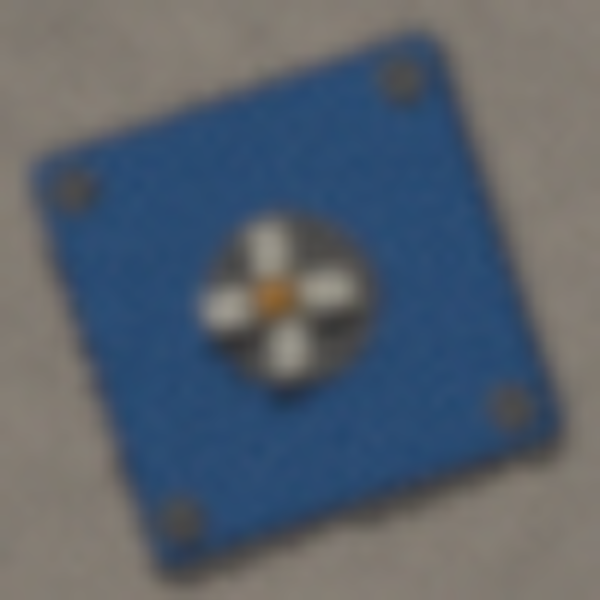

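View pics/shs.png

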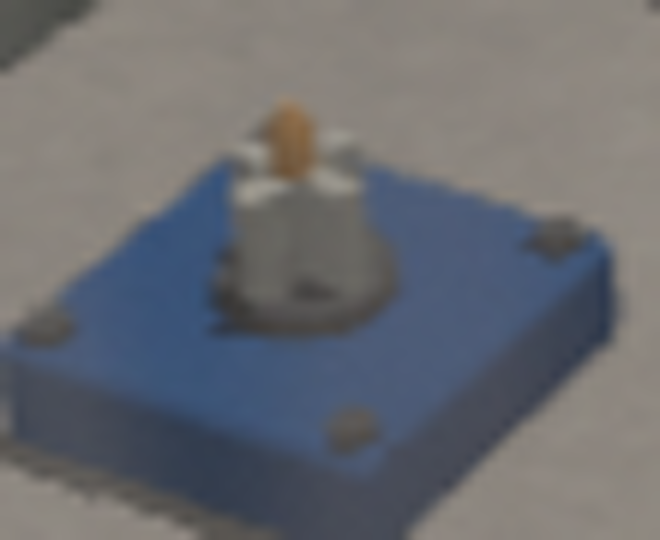

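```bash
python3 - <<'E'
from m import *
u=up(t,250,210,290,252,8)
b=big(u,(3,120,110),(15,255,255)); m=b[2].astype(np.uint8)
m=cv2.morphologyEx(m,cv2.MORPH_CLOSE,np.ones((35,35),np.uint8))
print("hub",rect(u,m>0,.044), u["img"].shape)
cv2.imwrite("pics/hubm.png",np.hstack([u["img"],cv2.merge([m*255]*3)]))
hs=cv2.cvtColor(u["img"],cv2.COLOR_BGR2HSV)
dk=((hs[...,2]<70)|(m>0)).astype(np.uint8)
dk=cv2.morphologyEx(dk,cv2.MORPH_OPEN,np.ones((25,25),np.uint8))
cs,_=cv2.findContours(dk,cv2.RETR_EXTERNAL,cv2.CHAIN_APPROX_NONE);c=max(cs,key=cv2.contourArea);e=cv2.minEnclosingCircle(c)
print("disc",ray(u,e[0],.010),e[1])
# cross
u=up(t,185,210,225,250,8); hs=cv2.cvtColor(u["img"],cv2.COLOR_BGR2HSV)
m=((hs[...,2]>120)&(hs[...,1]<70)).astype(np.uint8); cv2.imwrite("pics/crm.png",np.hstack([u["img"],cv2.merge([m*255]*3)]))
p=pts(m); w=np.array([ray(u,q,.054)[:2]*1000 for q in p]); print("cross c",w.mean(0),len(w))
# brass
g=cv2.inRange(hs,np.array((10,60,100)),np.array((30,255,255))); p=pts(g); print("pin",len(p), len(p) and ray(u,p.mean(0),.066))
c0=w.mean(0)
for c in(c0,): 
  d=w-c; r=np.hypot(*d.T); d=d[r>7]; a=np.arctan2(d[:,1],d[:,0]); print("ang mod90",np.degrees(np.angle(np.exp(4j*a).mean()))/4, len(d))
E
```

```text
hub ((431.8131408691406, 15.992460250854492), (43.288692474365234, 43.124691009521484), 54.34043502807617) (336, 320, 3)
disc [0.4315 0.0148 0.01  ] 88.67083740234375
cross c [430.3313 171.3874] 17225
pin 944 [0.4354 0.1758 0.066 ]
ang mod90 38.442804140625825 16678
```

```bash
python3 - <<'E'
from m import *
u=up(t,185,210,225,250,8); hs=cv2.cvtColor(u["img"],cv2.COLOR_BGR2HSV)
cp=np.array(proj(u,[.435,.1757,.054]));yy,xx=np.mgrid[:u["img"].shape[0],:u["img"].shape[1]]
m=((hs[...,2]>125)&(hs[...,1]<75)&(np.hypot(xx-cp[0],yy-cp[1])<60)).astype(np.uint8)
cv2.imwrite("pics/crm.png",cv2.resize(np.hstack([u["img"],cv2.merge([m*255]*3)]),(640,320)))
n,l,st,ce=cv2.connectedComponentsWithStats(m); w=[]
for i in range(1,n):
    if st[i][4]>40: q=ray(u,ce[i],.054)*1000; w.append(q[:2]); print(st[i][4],q[:2])
w=np.array(w);c=w.mean(0);print(c)
for a in w-c: print(np.hypot(*a),np.degrees(np.arctan2(a[1],a[0])), np.degrees(np.arctan2(a[1],a[0]))%90)
# bore angle on hub
u=up(t,250,210,290,252,8); hs=cv2.cvtColor(u["img"],cv2.COLOR_BGR2HSV)
m=cv2.inRange(hs,np.array((3,120,110)),np.array((15,255,255)))
cv2.imwrite("pics/hubm.png",cv2.resize(np.hstack([u["img"],cv2.merge([m]*3)]),(640,336)))
E
```

```text
603 [444.2893 178.4677]
586 [437.2022 167.401 ]
538 [433.4654 186.3125]
483 [425.3565 174.1591]
[435.0784 176.5851]
9.401353385262137 11.551301867261072 11.551301867261072
9.42642469285831 -76.97876873179598 13.02123126820402
9.860255582436194 99.41504351874686 9.415043518746856
10.019948995158899 -165.98867120102267 14.011328798977331
```

View pics/crm.png

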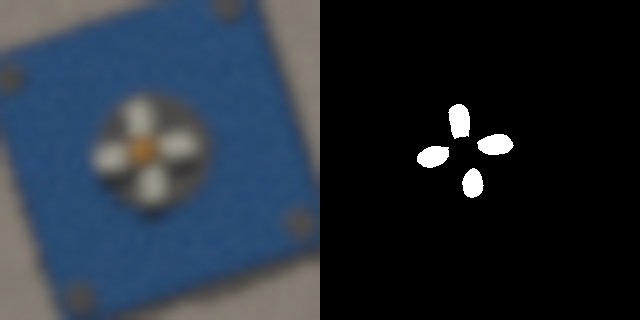

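View pics/hubm.png

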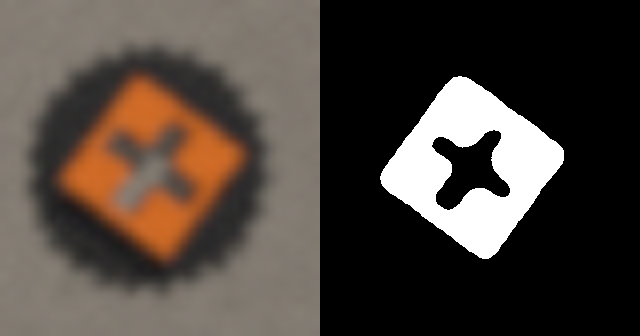

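The cross arms lie at about 12° in world axes, which differs from the block's own tilt. The hub flats are at about 54.3°. I'll grasp the wheel first, at (0.432, 0.0155) with the jaws at 54.3°.

```bash
cat > go.py <<'E'
import sys,numpy as np
from scipy.spatial.transform import Rotation as R
from cell import telemetry
x,y,z,j=map(float,sys.argv[1:5]); s=telemetry.sense(); r=np.array(s["ee_rot"]);p=np.array(s["tcp_pos"])
d=r.T@(np.array([x,y,z])-p)*1000
best=None
for k in(0,180):
    a=np.radians(j+k); Z=np.array([np.cos(a),np.sin(a),0]);Y=np.array([0,0,-1.]);T=np.stack([np.cross(Y,Z),Y,Z],1)
    v=R.from_matrix(r.T@T).as_rotvec()
    if best is None or np.linalg.norm(v)<np.linalg.norm(best): best=v
print("t",s["time_s"],"shift",d.round(1),"turn",best.round(4),"q7",round(s["qpos"][6],2),"jaw",round(np.degrees(np.arctan2(r[1,2],r[0,2])),2),"F",np.round(s["force"],1),"w",s["gripper_width"])
E
python3 go.py .432 .0155 .15 54.3
```

```text
t 0.6 shift [ 395.5   81.3 -450.4] turn [1.000e-04 2.433e-01 0.000e+00] q7 -0.05 jaw 68.24 F [0.  0.1 0.3] w 0.08556217704948875
```

```bash
for i in 1; do python3 -m inch '[[85,396,81,-450,0,0.243,0],[85,396,81,-450,0,0.243,0],[85,396,81,-450,0,0.243,0],[85,396,81,-450,0,0.243,0],[85,396,81,-450,0,0.243,0]]' 80; done; python3 go.py .432 .0155 .15 54.3
```

```text
time_s: 1.1
tcp_pos: [0.315, 0.3452, 0.1977]
ee_rot: [[0.812, 0.0, 0.583], [-0.583, 0.0, 0.812], [-0.0, -1.0, 0.001]]
force: [1.5, 1.1, -0.3]
gripper_width: 0.0852
t 1.1 shift [ 287.3   47.6 -199.6] turn [-0.0005  0.0004 -0.0001] q7 0.08 jaw 54.32 F [ 1.5  1.1 -0.3] w 0.085163472186517
```

```bash
python3 -m inch '[[85,287,48,-200,0,0,0],[85,287,48,-200,0,0,0],[85,287,48,-200,0,0,0],[85,287,48,-200,0,0,0],[85,287,48,-200,0,0,0]]' ; python3 go.py .432 .0155 .08 54.3
```

```text
time_s: 1.6
tcp_pos: [0.3974, 0.1116, 0.164]
ee_rot: [[0.812, 0.001, 0.583], [-0.583, 0.001, 0.812], [0.0, -1.0, 0.002]]
force: [1.1, 0.6, -0.4]
gripper_width: 0.0851
t 1.6 shift [ 84.1  83.9 -58.1] turn [-0.0017  0.0007  0.0003] q7 0.66 jaw 54.34 F [ 1.1  0.6 -0.4] w 0.08511104659220652
```

```bash
python3 -m inch '[[85,84,84,-58,-0.002,0,0],[85,84,84,-58,-0.002,0,0],[85,84,84,-58,-0.002,0,0],[85,84,84,-58,-0.002,0,0],[85,84,84,-58,-0.002,0,0]]' ; python3 go.py .432 .0155 .018 54.3; python3 - <<'E'
from h import *
crop(cap("top"),180,150,330,260,5,"pics/a1.png");crop(cap("side"),150,150,300,270,5,"pics/a2.png")
E
```

```text
time_s: 2.1
tcp_pos: [0.4318, 0.0153, 0.0798]
ee_rot: [[0.812, -0.001, 0.584], [-0.584, -0.001, 0.812], [-0.0, -1.0, -0.001]]
force: [-0.7, -0.0, -0.3]
gripper_width: 0.0847
t 2.1 shift [ 0.  61.8  0.3] turn [ 0.0011 -0.0006 -0.0002] q7 1.03 jaw 54.27 F [-0.7 -0.  -0.3] w 0.0846628405277248
```

View pics/a2.png

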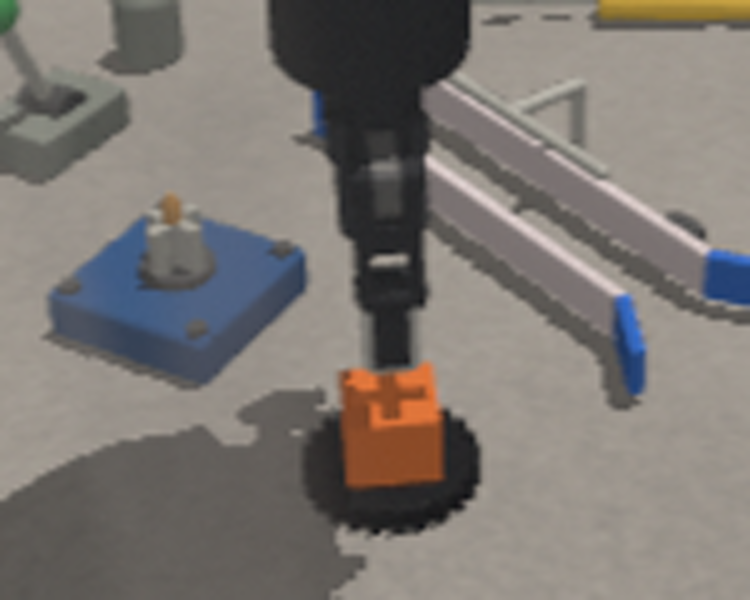

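View pics/a1.png

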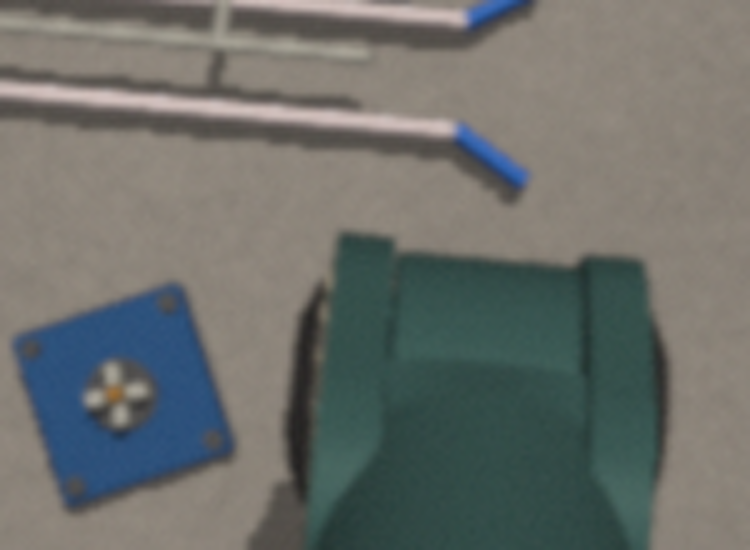

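The gripper is centred over the hub at (392,420) in the side view, and the hand hides the wheel from the top camera. Next I descend and close.

```bash
python3 -m inch '[[85,0,40,0,0,0,0],[85,0,62,0,0,0,0],[85,0,62,0,0,0,0],[60,0,62,0,0,0,0],[35,0,62,0,0,0,0]]' ;python3 -m inch '[[30,0,0,0,0,0,0],[30,0,0,0,0,0,0],[30,0,0,0,0,0,0],[30,0,0,0,0,0,0],[30,0,0,0,0,0,0]]' 80;  python3 go.py .4352 .176 .095 12
```

```text
time_s: 2.7
tcp_pos: [0.4331, 0.017, 0.0199]
ee_rot: [[0.813, 0.003, 0.582], [-0.582, 0.001, 0.813], [0.002, -1.0, 0.002]]
force: [0.9, 0.7, 0.2]
gripper_width: 0.0589
time_s: 3.2
tcp_pos: [0.4337, 0.0173, 0.0214]
ee_rot: [[0.813, 0.005, 0.582], [-0.582, 0.002, 0.813], [0.003, -1.0, 0.004]]
force: [-6.7, 0.3, 28.6]
gripper_width: 0.0388
t 3.2 shift [-90.9 -73.3 130.3] turn [-0.0049  0.7407  0.0011] q7 1.11 jaw 54.44 F [-6.7  0.3 28.6] w 0.038784172425479664
```

```bash
python3 -m inch '[[30,0,-40,0,0,0,0],[30,0,-80,0,0,0,0],[30,0,-90,0,0,0,0],[30,0,-90,0,0,0,0],[30,0,-90,0,0,0,0]]' ; python3 go.py .4352 .176 .11 12; python3 - <<'E'
from h import *
crop(cap("side"),150,150,300,270,5,"pics/a3.png")
E
```

```text
time_s: 3.7
tcp_pos: [0.4329, 0.0174, 0.1107]
ee_rot: [[0.814, 0.004, 0.581], [-0.581, 0.002, 0.814], [0.002, -1.0, 0.004]]
force: [-0.5, -1.0, -3.9]
gripper_width: 0.0383
t 3.7 shift [-90.3   1.  130.4] turn [-4.600e-03  7.412e-01  7.000e-04] q7 1.0 jaw 54.47 F [-0.5 -1.  -3.9] w 0.038335854736529604
```

View pics/a3.png

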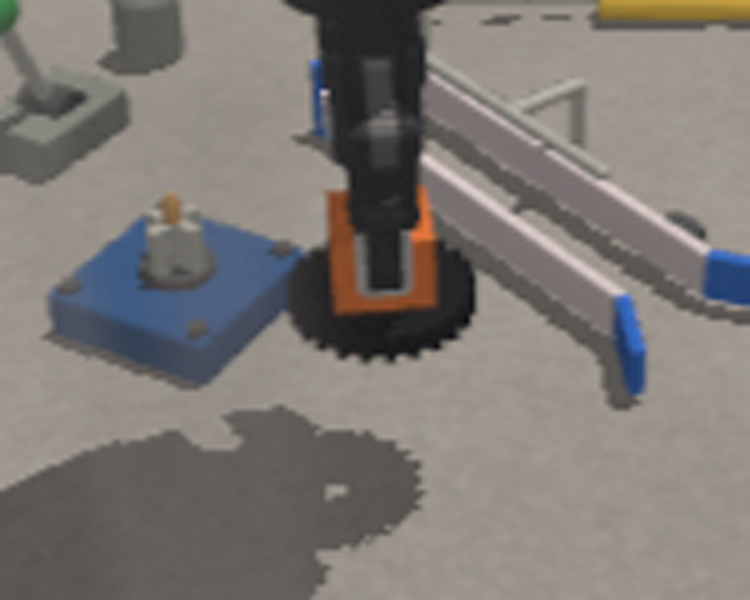

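The side view shows the wheel held with its disc clear of the table. I'll carry it over the shaft, turning the jaws to 12°.

```bash
python3 -m inch '[[30,-90,0,130,-0.004,0.74,0],[30,-90,0,130,-0.004,0.74,0],[30,-90,0,130,-0.004,0.74,0],[30,-90,0,130,-0.004,0.74,0],[30,-90,0,130,-0.004,0.74,0]]' ; python3 go.py .4352 .176 .11 12; python3 - <<'E'
from h import *
crop(cap("side"),120,130,270,250,5,"pics/a4.png")
E
```

```text
time_s: 4.25
tcp_pos: [0.434, 0.1792, 0.109]
ee_rot: [[0.268, -0.001, 0.964], [-0.964, -0.001, 0.268], [0.001, -1.0, -0.002]]
force: [-0.1, -0.8, -2.6]
gripper_width: 0.0384
t 4.25 shift [ 3.4 -1.   0.3] turn [0.0017 0.0615 0.0009] q7 0.03 jaw 15.52 F [-0.1 -0.8 -2.6] w 0.03842936439743011
```

View pics/a4.png

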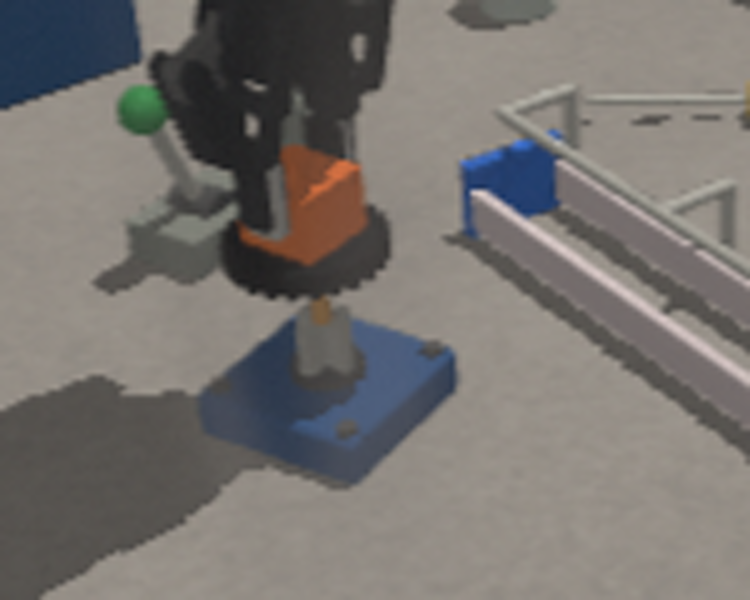

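```bash
python3 -m inch '[[30,3.4,0,0.5,0,0.0615,0],[30,3.4,0,0.5,0,0.0615,0],[30,3.4,0,0.5,0,0.0615,0],[30,3.4,0,0.5,0,0.0615,0]]' ; python3 go.py .4352 .176 .11 12; python3 - <<'E'
from m import *
for z in(.066,.08,.09,.122,.134): print(z,proj(s,[.4352,.176,z]))
u=up(s,160,150,215,205,8)
crop(s,155,145,215,205,10,"pics/a5.png")
hs=cv2.cvtColor(s["img"],cv2.COLOR_BGR2HSV)
m=cv2.inRange(hs[170:225,165:205],np.array((0,0,0)),np.array((180,255,70)));ys,xs=np.nonzero(m)
E
```

```text
time_s: 4.7
tcp_pos: [0.4353, 0.1733, 0.1086]
ee_rot: [[0.198, -0.002, 0.98], [-0.98, -0.003, 0.198], [0.002, -1.0, -0.003]]
force: [-0.0, 0.2, -3.7]
gripper_width: 0.0383
t 4.7 shift [-2.7 -1.4  0.4] turn [ 0.0028 -0.01    0.002 ] q7 -0.02 jaw 11.43 F [-0.   0.2 -3.7] w 0.03834617436316901
0.066 [183.6101 189.0188]
0.08 [183.0206 183.9445]
0.09 [182.5931 180.265 ]
0.122 [181.1879 168.1706]
0.134 [180.6459 163.5052]
```

View pics/a5.png

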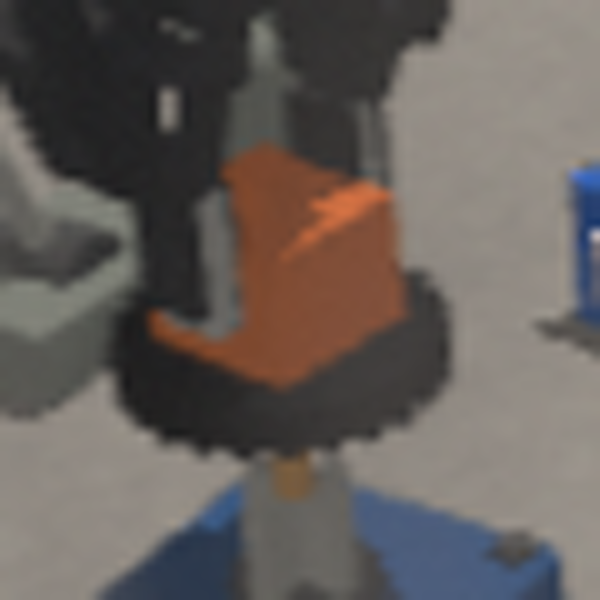

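```bash
python3 -m inch '[[30,-2.4,0,0.2,0.002,-0.01,0.002],[30,-2.4,0,0.2,0.002,-0.01,0.002],[30,-2.4,0,0.2,0.002,-0.01,0.002]]' ; python3 go.py .4352 .176 .09 12
```

```text
time_s: 5.1
tcp_pos: [0.4352, 0.176, 0.1089]
ee_rot: [[0.208, -0.0, 0.978], [-0.978, 0.0, 0.208], [-0.0, -1.0, -0.0]]
force: [0.1, 0.2, -3.1]
gripper_width: 0.0381
t 5.1 shift [ 0.  18.9  0. ] turn [ 0.0002 -0.0004 -0.0004] q7 -0.02 jaw 11.98 F [ 0.1  0.2 -3.1] w 0.0381484875895131
```

```bash
python3 -m inch '[[30,0,8,0,0,0,0],[30,0,16,0,0,0,0],[30,0,22,0,0,0,0],[30,0,26,0,0,0,0],[30,0,26,0,0,0,0]]' ; python3 go.py .4352 .176 .075 12; python3 - <<'E'
from m import *
crop(s,155,155,215,215,10,"pics/a6.png")
E
```

```text
time_s: 5.6
tcp_pos: [0.4348, 0.1757, 0.0822]
ee_rot: [[0.207, -0.001, 0.978], [-0.978, -0.0, 0.207], [0.0, -1.0, -0.001]]
force: [-0.3, -0.5, -2.4]
gripper_width: 0.0383
t 5.6 shift [-0.2  7.2  0.4] turn [ 0.0013 -0.0007  0.0001] q7 0.02 jaw 11.96 F [-0.3 -0.5 -2.4] w 0.03834698264127556
```

View pics/a6.png

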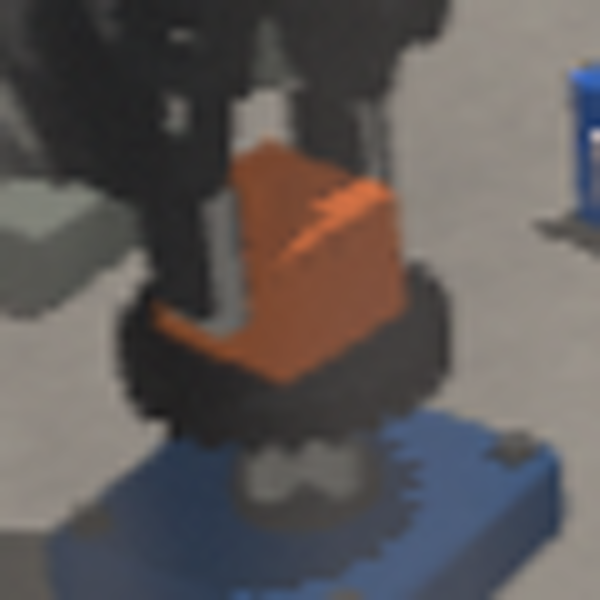

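The underside is now below the pin's top, so the pin has entered the bore. I'll keep pressing down.

```bash
python3 -m inch '[[30,0,4,0,0,0,0],[30,0,7,0,0,0,0],[30,0,10,0,0,0,0],[30,0,13,0,0,0,0],[30,0,16,0,0,0,0]]' ; python3 go.py .4352 .176 .05 12
```

```text
time_s: 6.2
tcp_pos: [0.4352, 0.1758, 0.0666]
ee_rot: [[0.207, -0.0, 0.978], [-0.978, 0.0, 0.207], [-0.0, -1.0, -0.0]]
force: [-0.1, -2.2, -1.6]
gripper_width: 0.0382
t 6.2 shift [-0.2 16.6  0. ] turn [ 0.0004 -0.0007 -0.0001] q7 0.04 jaw 11.96 F [-0.1 -2.2 -1.6] w 0.038164172832178614
```

```bash
python3 -m inch '[[30,0,4,0,0,0,0],[30,0,8,0,0,0,0],[30,0,11,0,0,0,0],[30,0,14,0,0,0,0],[30,0,16,0,0,0,0]]' ; python3 go.py .4352 .176 .05 12; python3 - <<'E'
from m import *
crop(s,155,155,215,215,10,"pics/a7.png")
E
```

```text
time_s: 6.7
tcp_pos: [0.4353, 0.1759, 0.0512]
ee_rot: [[0.207, -0.001, 0.978], [-0.978, 0.001, 0.207], [-0.001, -1.0, -0.001]]
force: [-22.9, -9.6, 82.2]
gripper_width: 0.0386
t 6.7 shift [-0.1  1.2 -0. ] turn [ 0.0008 -0.0008 -0.0009] q7 0.06 jaw 11.95 F [-22.9  -9.6  82.2] w 0.03857070361155921
```

View pics/a7.png

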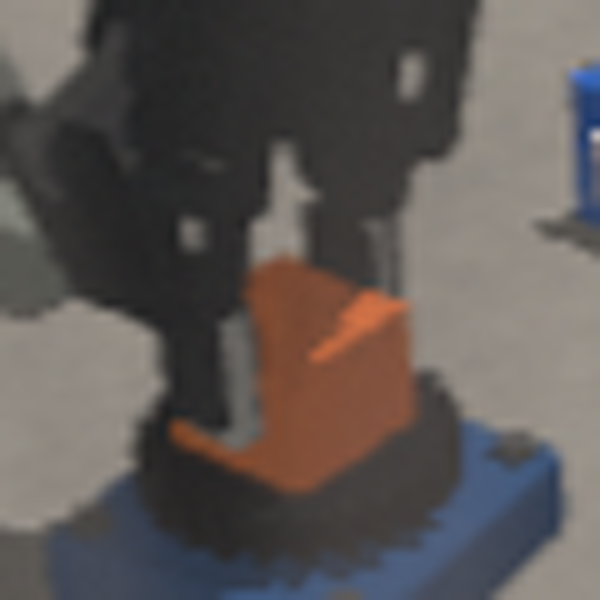

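It bottomed at TCP z = 0.051 with 82 N, and the disc sits just above the block, so the wheel is home. Now I ease off, open and rise.

```bash
python3 -m inch '[[30,0,-1,0,0,0,0],[85,0,-1,0,0,0,0],[85,0,-1,0,0,0,0],[85,0,-1,0,0,0,0],[85,0,-1,0,0,0,0]]' ;python3 -m inch '[[85,0,0,0,0,0,0],[85,0,-10,0,0,0,0],[85,0,-50,0,0,0,0],[85,0,-90,0,0,0,0],[85,0,-90,0,0,0,0]]' ; python3 go.py .435 -.192 .14 85.3
```

```text
time_s: 7.3
tcp_pos: [0.4352, 0.1759, 0.0524]
ee_rot: [[0.207, -0.001, 0.978], [-0.978, 0.001, 0.207], [-0.001, -1.0, -0.001]]
force: [0.3, -0.6, 0.0]
gripper_width: 0.085
time_s: 7.8
tcp_pos: [0.4374, 0.1766, 0.1471]
ee_rot: [[0.207, 0.005, 0.978], [-0.978, 0.005, 0.207], [-0.004, -1.0, 0.005]]
force: [1.5, -0.1, -0.5]
gripper_width: 0.0851
t 7.8 shift [360.2   5.3 -78.5] turn [-7.0000e-03 -1.2807e+00  3.0000e-04] q7 -0.06 jaw 11.92 F [ 1.5 -0.1 -0.5] w 0.0851171057268668
```

```bash
python3 go.py .435 -.192 .14 -4.7;  python3 -m inch '[[85,0,0,-1,0,0,0],[85,150,0,-30,-0.007,0.2,0],[85,200,0,-40,-0.007,0.29,0],[85,250,0,-40,-0.007,0.29,0],[85,300,0,-60,-0.007,0.29,0]]'; python3 go.py .435 -.192 .14 -4.7; python3 - <<'E'
from m import *
crop(s,140,140,220,220,8,"pics/b1.png");crop(t,170,190,250,260,8,"pics/b2.png"); cv2.imwrite("pics/b3.png",t["img"])
print(*whitetins(t))
E
```

```text
t 7.8 shift [360.2   5.3 -78.5] turn [-0.0048  0.2901 -0.0045] q7 -0.06 jaw 11.92 F [ 1.5 -0.1 -0.5] w 0.0851171057268668
time_s: 8.3
tcp_pos: [0.441, -0.0252, 0.1459]
ee_rot: [[-0.082, -0.003, 0.997], [-0.997, 0.004, -0.082], [-0.004, -1.0, -0.003]]
force: [0.9, 0.8, -0.9]
gripper_width: 0.0851
t 8.3 shift [166.7   5.2   7.6] turn [ 0.0032  0.0004 -0.0038] q7 0.13 jaw -4.68 F [ 0.9  0.8 -0.9] w 0.08509163692478648
[ 0.6232 -0.3107  0.046 ] [ 0.5421 -0.2104  0.046 ] [ 0.4349 -0.1925  0.046 ]
```

View pics/b1.png

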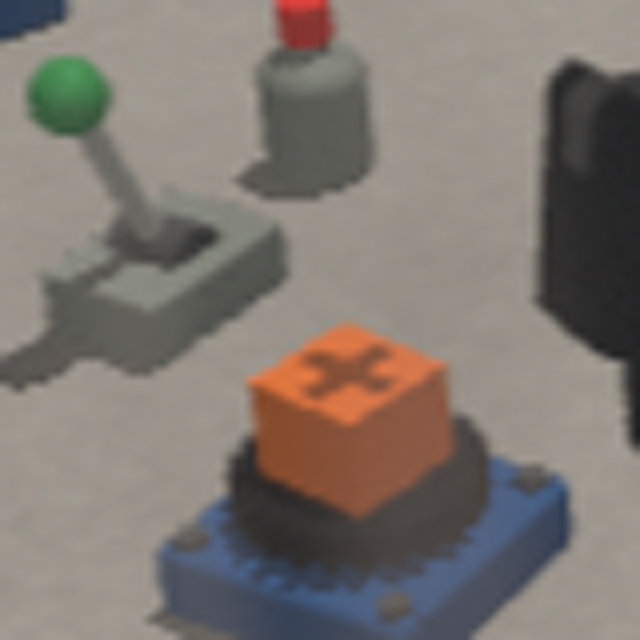

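View pics/b3.png

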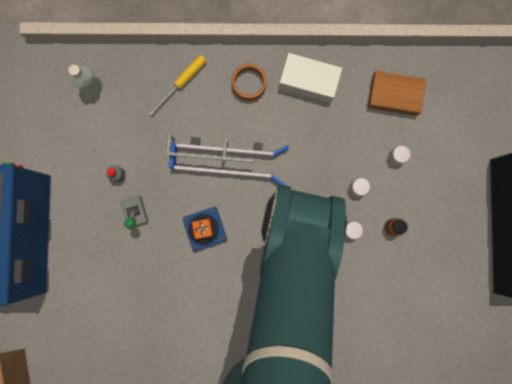

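The wheel is flat and low on the drive unit, with its hub at (350,375) in the zoomed side view. The tins are unmoved, so I go to the nearest one at (0.435, -0.192).

```bash
python3 -m inch '[[85,167,0,8,0.003,0,-0.004],[85,167,0,8,0.003,0,-0.004],[85,167,0,8,0.003,0,-0.004],[85,167,0,8,0.003,0,-0.004],[85,167,10,8,0.003,0,-0.004]]'; python3 go.py .435 -.192 .013 -4.7
```

```text
time_s: 8.9
tcp_pos: [0.433, -0.1997, 0.1358]
ee_rot: [[-0.095, 0.0, 0.996], [-0.996, -0.003, -0.095], [0.003, -1.0, 0.001]]
force: [0.7, 1.2, -0.7]
gripper_width: 0.0851
t 8.9 shift [ -8.2 122.8   1.1] turn [-0.0007 -0.0128  0.0027] q7 0.57 jaw -5.43 F [ 0.7  1.2 -0.7] w 0.08514691749605716
```

```bash
python3 -m inch '[[85,-8,30,1,0,-0.013,0.003],[85,-8,60,1,0,-0.013,0.003],[85,-8,100,1,0,-0.013,0.003],[85,-8,120,1,0,-0.013,0.003],[85,-8,120,1,0,-0.013,0.003]]'; python3 go.py .435 -.192 .013 -4.7; python3 -m inch '[[38,0,0,0,0,0,0],[38,0,0,0,0,0,0],[38,0,0,0,0,0,0],[38,0,0,0,0,0,0],[38,0,0,0,0,0,0]]' 40;python3 go.py .5916 -.0548 .013 -4.7
```

```text
time_s: 9.4
tcp_pos: [0.4329, -0.191, 0.0132]
ee_rot: [[-0.082, -0.005, 0.997], [-0.997, 0.002, -0.082], [-0.001, -1.0, -0.005]]
force: [-0.6, -0.0, 1.3]
gripper_width: 0.0848
t 9.4 shift [0.8 0.2 2.2] turn [ 0.0047  0.0004 -0.0012] q7 0.75 jaw -4.68 F [-0.6 -0.   1.3] w 0.08482190485049268
time_s: 9.9
tcp_pos: [0.4336, -0.1909, 0.0143]
ee_rot: [[-0.081, -0.003, 0.997], [-0.997, 0.002, -0.081], [-0.002, -1.0, -0.003]]
force: [-2.5, 1.7, 13.3]
gripper_width: 0.0431
t 9.9 shift [-148.5    1.1  146.4] turn [ 0.0029  0.0007 -0.0015] q7 0.75 jaw -4.66 F [-2.5  1.7 13.3] w 0.04314796758141398
```

```bash
python3 -m inch '[[38,0,-25,0,0,0,0],[38,-40,-30,40,0,0,0],[38,-80,-30,80,0,0,0],[38,-115,-30,115,0,0,0],[38,-140,-30,138,0,0,0]]';python3 -m inch '[[38,-5,0,5,0,0,0],[38,-5,0,5,0,0,0]]'; python3 go.py .5916 -.0548 .014 -4.7;  python3 - <<'E'
from m import *
crop(s,200,170,360,290,5,"pics/c1.png")
E
```

```text
time_s: 10.4
tcp_pos: [0.5845, -0.0604, 0.0453]
ee_rot: [[-0.08, -0.001, 0.997], [-0.997, 0.002, -0.08], [-0.002, -1.0, -0.001]]
force: [0.7, -1.3, -0.3]
gripper_width: 0.0424
time_s: 10.6
tcp_pos: [0.5911, -0.0539, 0.0458]
ee_rot: [[-0.077, 0.0, 0.997], [-0.997, 0.002, -0.077], [-0.002, -1.0, -0.0]]
force: [-0.4, -1.0, -0.0]
gripper_width: 0.0425
t 10.6 shift [ 1.  31.8  0.5] turn [ 0.0001  0.0049 -0.0022] q7 0.38 jaw -4.42 F [-0.4 -1.  -0. ] w 0.04251284922346604
```

View pics/c1.png

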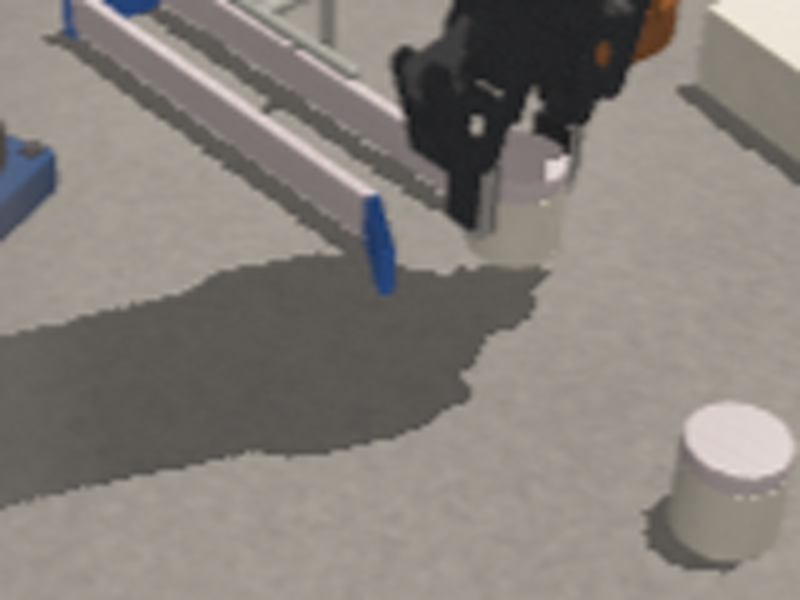

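Tin A hangs upright in the grip just before the mouth, at (520,200) in the crop. I lower it, open, slide back along the lane axis, close partly and push.

```bash
python3 -m inch '[[38,0.5,15,0.5,0,0.005,0],[38,1,30.5,0.5,0,0.005,0],[38,1,31,0.5,0,0.005,0],[62,1,31,0.5,0,0.005,0],[62,1,31,0.5,0,0.005,0]]';python3 -m inch '[[62,0,0,0,0,0,0],[62,0,0,0,0,0,0]]'; python3 go.py .5879 -.0996 .016 -4.7
```

```text
time_s: 11.2
tcp_pos: [0.5893, -0.0579, 0.0141]
ee_rot: [[-0.087, -0.002, 0.996], [-0.996, 0.002, -0.087], [-0.001, -1.0, -0.002]]
force: [-0.1, 0.3, 0.6]
gripper_width: 0.0618
time_s: 11.4
tcp_pos: [0.5892, -0.0579, 0.0141]
ee_rot: [[-0.087, -0.002, 0.996], [-0.996, 0.002, -0.087], [-0.001, -1.0, -0.002]]
force: [1.0, 0.6, 0.0]
gripper_width: 0.0622
t 11.4 shift [41.6 -2.   2.4] turn [ 0.0021 -0.0048 -0.0014] q7 0.4 jaw -4.97 F [1.  0.6 0. ] w 0.06224887209375815
```

```bash
python3 -m inch '[[62,20,0,0,0,0,0],[62,42,-2,2,0,-0.005,0],[62,42,-2,2,0,-0.005,0],[10,42,-4,2,0,-0.005,0],[10,42,-4,2,0,-0.005,0]]';python3 -m inch '[[10,0,0,0,0,0,0],[10,0,0,0,0,0,0]]';python3 go.py .5967 .007 .018 -4.7;  python3 - <<'E'
from m import *
crop(s,200,170,360,290,5,"pics/c2.png")
E
```

```text
time_s: 11.9
tcp_pos: [0.5877, -0.0992, 0.0182]
ee_rot: [[-0.081, -0.002, 0.997], [-0.997, 0.002, -0.081], [-0.002, -1.0, -0.002]]
force: [-0.5, -0.5, -0.2]
gripper_width: 0.0341
time_s: 12.1
tcp_pos: [0.5878, -0.0984, 0.0181]
ee_rot: [[-0.08, -0.002, 0.997], [-0.997, 0.002, -0.08], [-0.002, -1.0, -0.002]]
force: [0.6, -0.5, -0.5]
gripper_width: 0.01
t 12.1 shift [-105.7    0.4    0.4] turn [ 0.002   0.0019 -0.0022] q7 0.47 jaw -4.59 F [ 0.6 -0.5 -0.5] w 0.009975370072192333
```

View pics/c2.png

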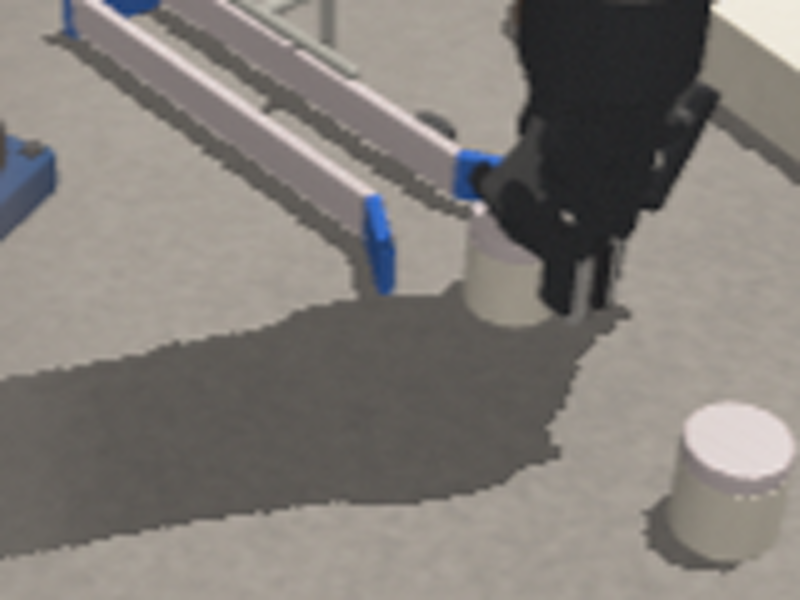

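Tin A stands upright just ahead of the fingers, in line with the mouth. Next I push along the lane.

```bash
python3 -m inch '[[10,-15,0,0,0,0,0],[10,-30,0,0,0,0,0],[10,-45,0,0,0,0,0],[10,-58,0,0,0,0,0],[10,-68,0,0,0,0,0]]'; python3 go.py .5967 .007 .018 -4.7;python3 -m inch '[[10,-10,0,0,0,0,0],[10,-20,0,0,0,0,0],[10,-28,0,0,0,0,0],[10,-34,0,0,0,0,0],[10,-36,0,0,0,0,0]]'; python3 go.py .5967 .007 .018 -4.7;  python3 - <<'E'
from m import *
crop(s,200,170,360,290,5,"pics/c3.png")
E
```

```text
time_s: 12.7
tcp_pos: [0.5933, -0.0291, 0.0182]
ee_rot: [[-0.079, -0.002, 0.997], [-0.997, 0.002, -0.079], [-0.002, -1.0, -0.002]]
force: [-0.3, -0.1, 0.3]
gripper_width: 0.0102
t 12.7 shift [-36.2   0.3   0.5] turn [ 0.0021  0.0029 -0.0023] q7 0.36 jaw -4.53 F [-0.3 -0.1  0.3] w 0.010166328787301079
time_s: 13.2
tcp_pos: [0.5962, 0.0075, 0.0183]
ee_rot: [[-0.078, -0.002, 0.997], [-0.997, 0.003, -0.078], [-0.002, -1.0, -0.002]]
force: [-0.5, 0.2, -0.0]
gripper_width: 0.0099
t 13.2 shift [0.5 0.3 0.5] turn [ 0.0021  0.0035 -0.0024] q7 0.3 jaw -4.5 F [-0.5  0.2 -0. ] w 0.009885053851554205
```

View pics/c3.png

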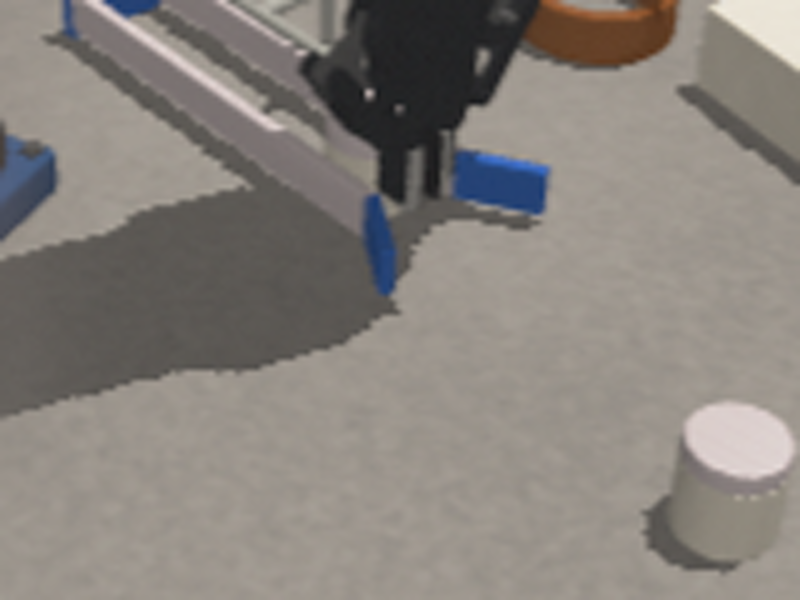

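The tool stopped at the mouth and the forces stayed near zero. I back out, rise and look.

```bash
python3 -m inch '[[10,30,0,0,0,0,0],[10,60,0,0,0,0,0],[10,80,-30,0,0,0,0],[70,110,-80,0,0,0,0],[70,140,-110,0,0,0,0]]'; python3 go.py .542 -.210 .12 -4.7;  python3 - <<'E'
from m import *
crop(s,200,150,360,270,5,"pics/c4.png"); cv2.imwrite("pics/c5.png",t["img"]); print(*whitetins(t))
E
```

```text
time_s: 13.8
tcp_pos: [0.5851, -0.1334, 0.1292]
ee_rot: [[-0.079, -0.002, 0.997], [-0.997, 0.003, -0.079], [-0.002, -1.0, -0.002]]
force: [0.9, 0.5, 0.5]
gripper_width: 0.038
t 13.8 shift [ 79.8   9.1 -37. ] turn [ 0.0022  0.0034 -0.0023] q7 0.44 jaw -4.5 F [0.9 0.5 0.5] w 0.03804240824718893
```

View pics/c4.png

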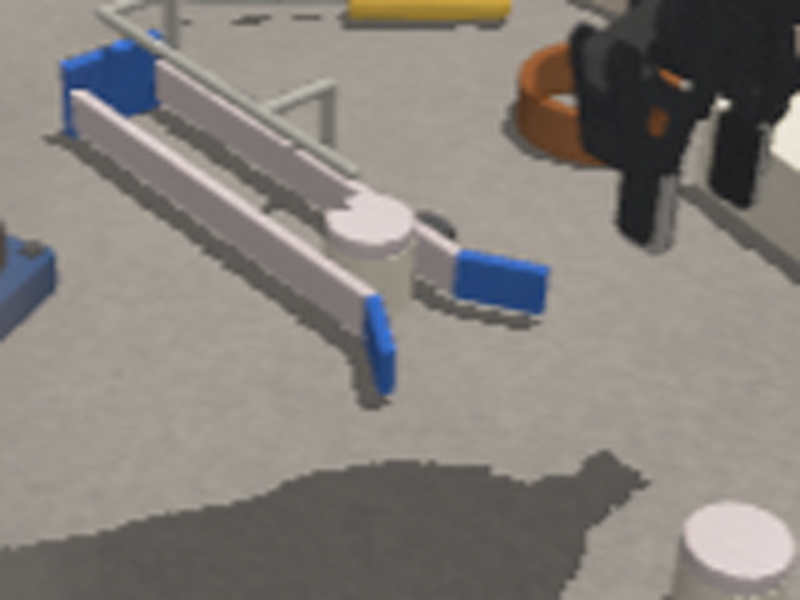

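View pics/c5.png

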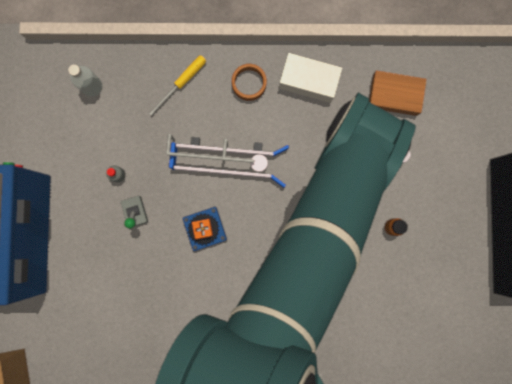

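Tin A stands in the lane just inside the mouth, at (370,225) in the crop. I check tin B and tin C from the side view.

```bash
cat > sid.py <<'E'
from m import *
for b in blobs(s,(0,0,170),(180,40,255),150):
    if b[1][2]<30 and b[1][3]<22: print("side",b[0],ray(s,b[0],.046))
for b in blobs(t,(0,0,170),(180,40,255),100):
    if b[1][2]<25 and b[1][3]<25: print("top",b[0],b[1],ray(t,b[0],.046))
E
python3 sid.py; python3 -m inch '[[70,80,8,-37,0,0,0],[70,80,8,-37,0,0,0],[70,80,8,-37,0,0,0],[70,80,8,-37,0,0,0]]'; python3 go.py .542 -.210 .013 -4.7
```

```text
side [347.7 257.5] [ 0.5417 -0.2119  0.046 ]
side [417.3 263.7] [ 0.6234 -0.3122  0.046 ]
time_s: 14.4
tcp_pos: [0.5414, -0.2099, 0.1189]
ee_rot: [[-0.082, -0.002, 0.997], [-0.997, 0.003, -0.082], [-0.003, -1.0, -0.002]]
force: [0.6, 0.8, -0.5]
gripper_width: 0.0702
t 14.4 shift [  0.3 105.9   0.8] turn [ 0.0023  0.0003 -0.0031] q7 0.6 jaw -4.68 F [ 0.6  0.8 -0.5] w 0.07018881984707853
```

```bash
python3 -m inch '[[70,0,40,1,0,0,0],[70,0,80,1,0,0,0],[70,0,104,1,0,0,0],[70,0,105,1,0,0,0],[38,0,105,1,0,0,0]]'; python3 -m inch '[[38,0,0,0,0,0,0],[38,0,0,0,0,0,0],[38,0,0,0,0,0,0],[38,0,0,0,0,0,0]]' 40;python3 -m inch '[[38,0,-15,0,0,0,0],[38,0,-30,0,0,0,0],[38,0,-30,0,0,0,0]]'; python3 go.py .5916 -.0548 .045 -4.7
```

```text
time_s: 14.9
tcp_pos: [0.5426, -0.2088, 0.0139]
ee_rot: [[-0.08, -0.003, 0.997], [-0.997, 0.004, -0.08], [-0.003, -1.0, -0.003]]
force: [-0.3, 0.5, 1.2]
gripper_width: 0.0568
time_s: 15.3
tcp_pos: [0.5436, -0.2087, 0.0154]
ee_rot: [[-0.08, -0.0, 0.997], [-0.997, 0.003, -0.08], [-0.003, -1.0, -0.001]]
force: [0.0, 1.6, 9.0]
gripper_width: 0.0424
time_s: 15.6
tcp_pos: [0.545, -0.2093, 0.0484]
ee_rot: [[-0.08, 0.003, 0.997], [-0.997, 0.003, -0.08], [-0.003, -1.0, 0.003]]
force: [0.9, -0.1, -2.1]
gripper_width: 0.0419
t 15.6 shift [-157.7    4.    34.1] turn [-0.0031  0.002  -0.0029] q7 0.66 jaw -4.59 F [ 0.9 -0.1 -2.1] w 0.04185204050315456
```

```bash
python3 -m inch '[[38,-40,0,10,-0.003,0,-0.003],[38,-80,0,20,-0.003,0,-0.003],[38,-120,0,30,-0.003,0,-0.003],[38,-148,0,34,-0.003,0,-0.003],[38,-157,0,34,-0.003,0,-0.003]]';  python3 go.py .5916 -.0548 .016 -4.7
```

```text
time_s: 16.1
tcp_pos: [0.5923, -0.0515, 0.0492]
ee_rot: [[-0.076, 0.0, 0.997], [-0.997, 0.001, -0.076], [-0.001, -1.0, 0.0]]
force: [-0.5, -0.5, -1.3]
gripper_width: 0.0424
t 16.1 shift [ 3.4 33.2 -0.5] turn [-0.0004  0.0064 -0.0012] q7 0.38 jaw -4.33 F [-0.5 -0.5 -1.3] w 0.04240083474036825
```

```bash
python3 -m inch '[[38,3,15,0,0,0.006,0],[38,3,30,0,0,0.006,0],[38,3,33,0,0,0.006,0],[38,3,33,0,0,0.006,0],[62,3,33,0,0,0.006,0]]';python3 -m inch '[[62,0,0,0,0,0,0],[62,0,0,0,0,0,0],[62,0,0,0,0,0,0]]'; python3 go.py .5879 -.0996 .018 -4.7
```

```text
time_s: 16.6
tcp_pos: [0.5915, -0.0561, 0.0154]
ee_rot: [[-0.084, -0.0, 0.996], [-0.996, 0.001, -0.084], [-0.001, -1.0, -0.0]]
force: [0.1, -0.7, -1.1]
gripper_width: 0.0562
time_s: 16.9
tcp_pos: [0.5913, -0.0564, 0.0152]
ee_rot: [[-0.084, -0.001, 0.996], [-0.996, 0.001, -0.084], [-0.001, -1.0, -0.001]]
force: [0.8, -0.1, -0.3]
gripper_width: 0.062
t 16.9 shift [43.3 -2.8  0.3] turn [ 0.0008 -0.0023 -0.0005] q7 0.41 jaw -4.83 F [ 0.8 -0.1 -0.3] w 0.06204388417418377
```

```bash
python3 -m inch '[[62,20,0,0,0,0,0],[62,43,-3,0,0,-0.002,0],[62,43,-3,0,0,-0.002,0],[10,43,-3,0,0,-0.002,0],[10,43,-3,0,0,-0.002,0]]';python3 -m inch '[[10,0,0,0,0,0,0],[10,0,0,0,0,0,0]]';python3 go.py .5967 .007 .018 -4.7;  python3 - <<'E'
from m import *
crop(s,200,170,360,290,5,"pics/d2.png")
E
```

```text
time_s: 17.4
tcp_pos: [0.5878, -0.0985, 0.0181]
ee_rot: [[-0.081, -0.001, 0.997], [-0.997, 0.001, -0.081], [-0.001, -1.0, -0.001]]
force: [-1.0, 0.1, -0.0]
gripper_width: 0.0338
time_s: 17.6
tcp_pos: [0.5879, -0.0977, 0.018]
ee_rot: [[-0.08, -0.001, 0.997], [-0.997, 0.001, -0.08], [-0.001, -1.0, -0.001]]
force: [-0.8, 0.4, -0.6]
gripper_width: 0.0103
t 17.6 shift [-1.05e+02  1.00e-01  4.00e-01] turn [ 0.001   0.0015 -0.0012] q7 0.47 jaw -4.61 F [-0.8  0.4 -0.6] w 0.010300074310301058
```

View pics/d2.png

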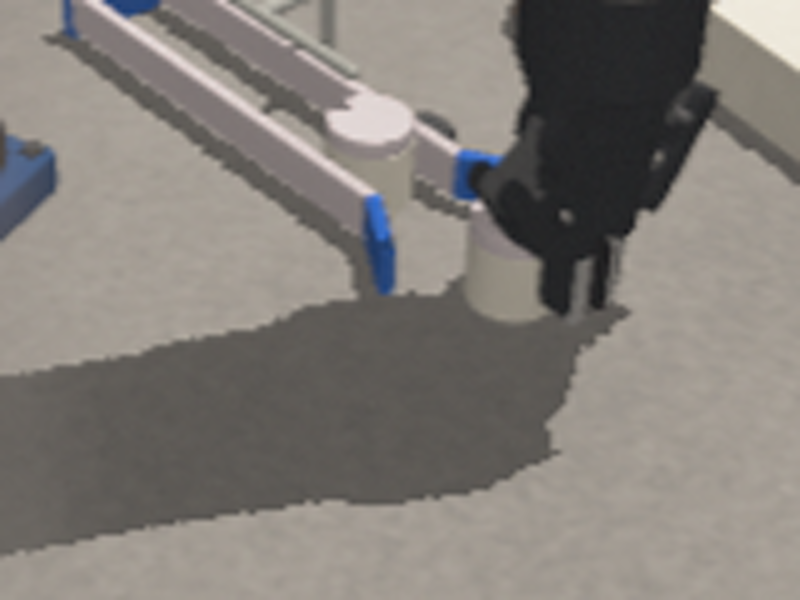

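Both tins stand upright, B at (510,265) in line with A at (370,140). I push B in.

```bash
python3 -m inch '[[10,-15,0,0,0,0,0],[10,-30,0,0,0,0,0],[10,-45,0,0,0,0,0],[10,-58,0,0,0,0,0],[10,-68,0,0,0,0,0]]'; python3 go.py .5967 .007 .018 -4.7;python3 -m inch '[[10,-10,0,0,0,0,0],[10,-20,0,0,0,0,0],[10,-28,0,0,0,0,0],[10,-34,0,0,0,0,0],[10,-36,0,0,0,0,0]]'; python3 go.py .5967 .007 .018 -4.7;  python3 -m inch '[[10,30,0,0,0,0,0],[10,60,0,0,0,0,0],[10,80,-30,0,0,0,0],[70,110,-80,0,0,0,0],[70,140,-110,0,0,0,0]]'; python3 go.py .623 -.311 .12 -4.7;python3 - <<'E'
from m import *
crop(s,200,150,360,270,5,"pics/d4.png")
E
python3 sid.py
```

```text
time_s: 18.2
tcp_pos: [0.5934, -0.0284, 0.0181]
ee_rot: [[-0.079, -0.001, 0.997], [-0.997, 0.001, -0.079], [-0.001, -1.0, -0.001]]
force: [-0.3, -2.1, 0.3]
gripper_width: 0.01
t 18.2 shift [-35.5   0.1   0.4] turn [ 0.001   0.0025 -0.0012] q7 0.36 jaw -4.56 F [-0.3 -2.1  0.3] w 0.009997349453871566
time_s: 18.7
tcp_pos: [0.5963, 0.0081, 0.018]
ee_rot: [[-0.079, -0.001, 0.997], [-0.997, 0.001, -0.079], [-0.001, -1.0, -0.001]]
force: [-0.3, -0.4, -0.1]
gripper_width: 0.0102
t 18.7 shift [1.1 0.  0.4] turn [ 0.0011  0.003  -0.0013] q7 0.3 jaw -4.53 F [-0.3 -0.4 -0.1] w 0.010232209349819728
time_s: 19.2
tcp_pos: [0.5852, -0.1317, 0.1291]
ee_rot: [[-0.078, -0.001, 0.997], [-0.997, 0.002, -0.078], [-0.002, -1.0, -0.001]]
force: [0.8, 0.2, -0.4]
gripper_width: 0.0383
t 19.2 shift [175.8   8.7  51.7] turn [ 0.0012  0.0036 -0.0016] q7 0.45 jaw -4.5 F [ 0.8  0.2 -0.4] w 0.038290771573648984
side [417.3 263.7] [ 0.6234 -0.3122  0.046 ]
```

View pics/d4.png

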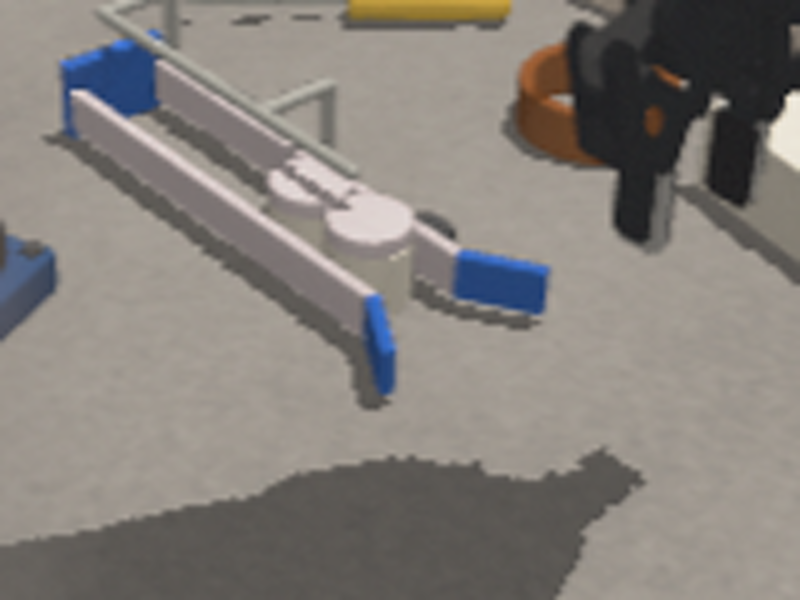

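Both tins are in the lane, upright and touching. Tin C is next.

```bash
python3 -m inch '[[70,50,0,15,0,0,0],[70,100,0,30,0,0,0],[70,150,5,45,0,0.003,0],[70,176,9,52,0,0.003,0],[70,176,9,52,0,0.003,0]]';  python3 -m inch '[[70,0,0,0,0,0,0],[70,0,0,0,0,0,0]]'; python3 go.py .623 -.311 .014 -4.7
```

```text
time_s: 19.9
tcp_pos: [0.6216, -0.3158, 0.1163]
ee_rot: [[-0.088, -0.003, 0.996], [-0.996, 0.001, -0.088], [-0.0, -1.0, -0.003]]
force: [-0.9, -0.2, -0.4]
gripper_width: 0.07
time_s: 20.1
tcp_pos: [0.6213, -0.3145, 0.115]
ee_rot: [[-0.088, -0.004, 0.996], [-0.996, 0.002, -0.088], [-0.001, -1.0, -0.004]]
force: [-0.7, 0.5, 0.1]
gripper_width: 0.0703
t 20.1 shift [ -3.5 101.    1.8] turn [ 0.0044 -0.0056 -0.0013] q7 0.69 jaw -5.02 F [-0.7  0.5  0.1] w 0.07029327263705636
```

```bash
python3 -m inch '[[70,-3,40,1,0.004,-0.005,0],[70,-3,80,1,0.004,-0.005,0],[70,-3,99,1,0.004,-0.005,0],[70,-3,100,1,0.004,-0.005,0],[38,-3,100,1,0.004,-0.005,0]]'; python3 -m inch '[[38,0,0,0,0,0,0],[38,0,0,0,0,0,0],[38,0,0,0,0,0,0],[38,0,0,0,0,0,0]]' 40;python3 -m inch '[[38,0,-15,0,0,0,0],[38,0,-30,0,0,0,0],[38,0,-30,0,0,0,0]]'; python3 go.py .5916 -.0548 .045 -4.7
```

```text
time_s: 20.6
tcp_pos: [0.6227, -0.3115, 0.0161]
ee_rot: [[-0.082, 0.0, 0.997], [-0.997, 0.001, -0.082], [-0.001, -1.0, 0.0]]
force: [-0.6, -0.6, -0.0]
gripper_width: 0.0571
time_s: 21.0
tcp_pos: [0.6238, -0.3119, 0.0182]
ee_rot: [[-0.082, 0.003, 0.997], [-0.997, -0.0, -0.082], [-0.0, -1.0, 0.003]]
force: [-0.3, 0.7, 9.9]
gripper_width: 0.0425
time_s: 21.3
tcp_pos: [0.625, -0.3128, 0.0517]
ee_rot: [[-0.082, 0.007, 0.997], [-0.997, -0.002, -0.082], [0.001, -1.0, 0.007]]
force: [0.1, -1.4, -1.8]
gripper_width: 0.0424
t 21.3 shift [-254.4    6.   -54.5] turn [-0.0071  0.0001  0.0013] q7 0.72 jaw -4.69 F [ 0.1 -1.4 -1.8] w 0.042372666253938526
```

```bash
python3 -m inch '[[38,-45,0,-10,-0.007,0,0],[38,-90,0,-20,-0.007,0,0],[38,-135,0,-30,-0.007,0,0],[38,-180,0,-40,-0.007,0,0],[38,-215,0,-48,-0.007,0,0]]';  python3 go.py .5916 -.0548 .047 -4.7
```

```text
time_s: 21.8
tcp_pos: [0.5944, -0.0915, 0.0514]
ee_rot: [[-0.08, 0.0, 0.997], [-0.997, -0.0, -0.08], [0.0, -1.0, 0.0]]
force: [0.8, 0.5, -0.6]
gripper_width: 0.0424
t 21.8 shift [-36.3   4.4  -5.8] turn [-0.0003  0.0016  0.0002] q7 0.45 jaw -4.61 F [ 0.8  0.5 -0.6] w 0.04239223774808753
```

```bash
python3 -m inch '[[38,-20,0,-3,0,0,0],[38,-34,0,-5.5,0,0,0],[38,-36,0,-5.5,0,0,0],[38,-36,0,-5.5,0,0,0]]';  python3 -m inch '[[38,0,15,0,0,0,0],[38,0,30,0,0,0,0],[38,0,32,0,0,0,0],[38,0,32,0,0,0,0]]'; python3 go.py .5916 -.0548 .018 -4.7;python3 -m inch '[[62,0,0,0,0,0,0],[62,0,0,0,0,0,0],[62,0,0,0,0,0,0]]'; python3 go.py .5879 -.0996 .018 -4.7
```

```text
time_s: 22.2
tcp_pos: [0.592, -0.0561, 0.0515]
ee_rot: [[-0.081, 0.001, 0.997], [-0.997, -0.001, -0.081], [0.001, -1.0, 0.001]]
force: [-0.8, 0.1, -0.6]
gripper_width: 0.0425
time_s: 22.6
tcp_pos: [0.5913, -0.0571, 0.018]
ee_rot: [[-0.082, -0.001, 0.997], [-0.997, -0.001, -0.082], [0.001, -1.0, -0.001]]
force: [-0.3, -0.1, -1.4]
gripper_width: 0.0427
t 22.6 shift [-2.3  0.   0.1] turn [ 0.0011 -0.0003  0.0012] q7 0.42 jaw -4.72 F [-0.3 -0.1 -1.4] w 0.04268399551958223
time_s: 22.9
tcp_pos: [0.5913, -0.0573, 0.0179]
ee_rot: [[-0.083, -0.001, 0.997], [-0.997, -0.001, -0.083], [0.001, -1.0, -0.001]]
force: [-0.4, -0.4, -0.5]
gripper_width: 0.0623
t 22.9 shift [42.4 -0.1  0.1] turn [ 0.0013 -0.0006  0.0014] q7 0.42 jaw -4.73 F [-0.4 -0.4 -0.5] w 0.06231038416520573
```

```bash
python3 -m inch '[[62,20,0,0,0,0,0],[62,42,0,0,0,0,0],[62,42,0,0,0,0,0],[10,42,0,0,0,0,0],[10,42,0,0,0,0,0]]';python3 -m inch '[[10,0,0,0,0,0,0],[10,0,0,0,0,0,0]]';python3 go.py .5967 .007 .018 -4.7;  python3 - <<'E'
from m import *
crop(s,200,170,360,290,5,"pics/e2.png")
E
```

```text
time_s: 23.4
tcp_pos: [0.588, -0.0984, 0.0179]
ee_rot: [[-0.082, -0.001, 0.997], [-0.997, -0.001, -0.082], [0.001, -1.0, -0.001]]
force: [-0.1, 0.0, 0.1]
gripper_width: 0.0339
time_s: 23.6
tcp_pos: [0.5881, -0.0976, 0.0178]
ee_rot: [[-0.081, -0.001, 0.997], [-0.997, -0.0, -0.081], [0.001, -1.0, -0.001]]
force: [0.1, -0.2, 0.5]
gripper_width: 0.0105
t 23.6 shift [-104.9   -0.2    0.2] turn [0.0014 0.0012 0.0006] q7 0.48 jaw -4.63 F [ 0.1 -0.2  0.5] w 0.010527135922097943
```

View pics/e2.png

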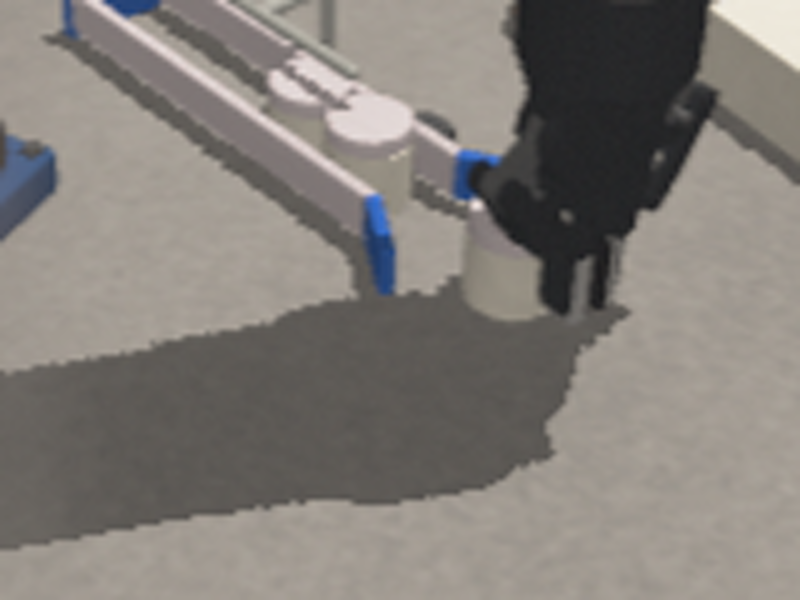

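Tin C is lined up behind the other two. I push it in, a few mm farther than before.

```bash
python3 -m inch '[[10,-15,0,0,0,0,0],[10,-30,0,0,0,0,0],[10,-45,0,0,0,0,0],[10,-58,0,0,0,0,0],[10,-68,0,0,0,0,0]]'; python3 go.py .5967 .007 .018 -4.7;python3 -m inch '[[10,-10,0,0,0,0,0],[10,-20,0,0,0,0,0],[10,-28,0,0,0,0,0],[10,-35,0,0,0,0,0],[10,-40,0,0,0,0,0]]'; python3 go.py .5967 .007 .018 -4.7;  python3 -m inch '[[10,30,0,0,0,0,0],[10,60,0,0,0,0,0],[10,80,-30,0,0,0,0],[10,110,-80,0,0,0,0],[10,140,-120,0,0,0,0]]'; python3 - <<'E'
from m import *
crop(s,130,130,290,250,5,"pics/e4.png");crop(t,90,130,290,255,4,"pics/e5.png"); cv2.imwrite("pics/e6.png",t["img"])
E
python3 sid.py
```

```text
time_s: 24.2
tcp_pos: [0.5936, -0.0284, 0.0178]
ee_rot: [[-0.08, -0.001, 0.997], [-0.997, -0.001, -0.08], [0.001, -1.0, -0.001]]
force: [-0.0, -2.1, 1.0]
gripper_width: 0.0099
t 24.2 shift [-35.5  -0.2   0.2] turn [0.0013 0.0021 0.0007] q7 0.37 jaw -4.58 F [-0.  -2.1  1. ] w 0.009933386663977676
time_s: 24.7
tcp_pos: [0.5969, 0.012, 0.0178]
ee_rot: [[-0.08, -0.001, 0.997], [-0.997, -0.001, -0.08], [0.001, -1.0, -0.001]]
force: [0.3, -3.0, 0.6]
gripper_width: 0.0099
t 24.7 shift [ 5.  -0.2  0.2] turn [0.0013 0.0021 0.0007] q7 0.3 jaw -4.58 F [ 0.3 -3.   0.6] w 0.009890929286483779
time_s: 25.2
tcp_pos: [0.5859, -0.1231, 0.1325]
ee_rot: [[-0.08, -0.002, 0.997], [-0.997, -0.0, -0.08], [0.0, -1.0, -0.002]]
force: [0.6, -0.0, 0.1]
gripper_width: 0.01
```

View pics/e4.png

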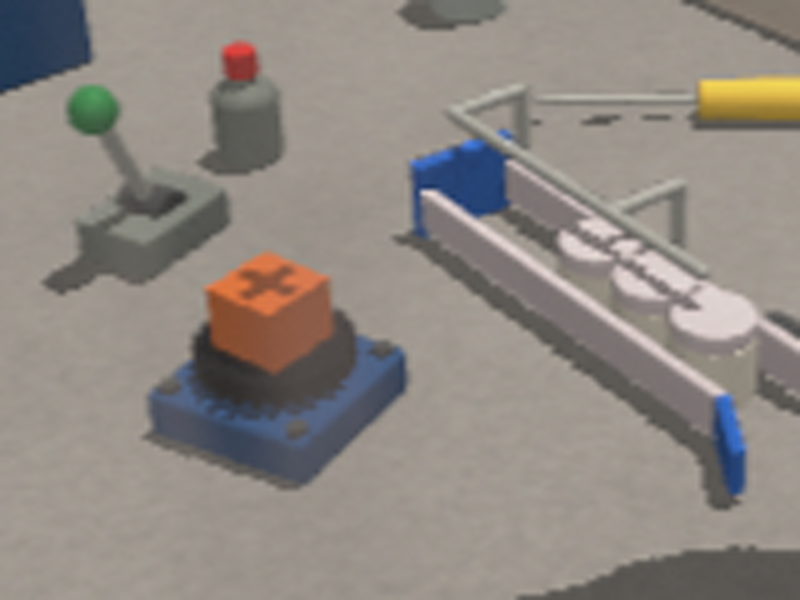

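View pics/e5.png

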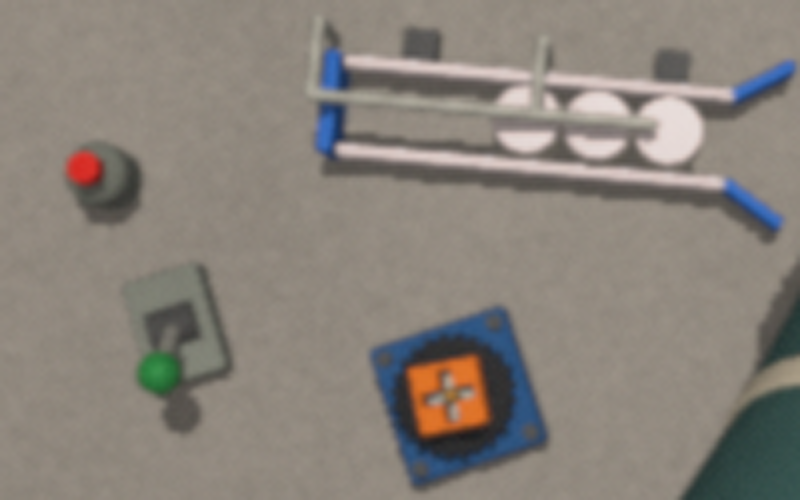

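View pics/e6.png

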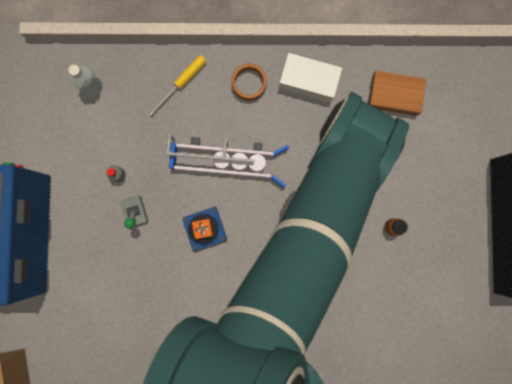

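All three tins are upright between the rails, the last one about 18 mm inside the mouth. The keys show through the bore, lined up with it. I check the hub height and measure the lever.

```bash
python3 - <<'E'
from m import *
def hub(c,box):
    u=up(c,*box,8);m=big(u,(3,120,150),(15,255,255))[2].astype(np.uint8); m=cv2.morphologyEx(m,cv2.MORPH_CLOSE,np.ones((41,41),np.uint8)); return u,m
u,m=hub(t,(185,208,225,250)); print("hub top rect z.074",rect(u,m>0,.074))
p=pts(m).mean(0); kt=np.array([p[0]/8+185,p[1]/8+208])
print("hub tri",tri(t,kt,s,(183.6,186.0)))
# lever base: grey-green
u=up(t,115,190,155,235,8); hs=cv2.cvtColor(u["img"],cv2.COLOR_BGR2HSV)
m=((hs[...,0]>30)&(hs[...,0]<100)&(hs[...,1]>12)).astype(np.uint8); m=cv2.morphologyEx(m,cv2.MORPH_OPEN,np.ones((15,15),np.uint8));m=cv2.morphologyEx(m,cv2.MORPH_CLOSE,np.ones((55,55),np.uint8))
cv2.imwrite("pics/lev.png",np.hstack([u["img"],cv2.merge([m*255]*3)]))
g=big(u,(45,80,40),(85,255,255)); print("knob top ray",ray(u,g[0],.092))
l=big(up(s,135,135,165,165,8),(40,80,30),(90,255,255)); us=up(s,135,135,165,165,8); print("knob tri",tri(u,g[0],us,l[0]))
for q in((122,285),(200,262),(232,370),(190,382),(161,273)): print(q,ray(t,(q[0]/4+90-.4,q[1]/4+130-.4),.025))
E
```

```text
hub top rect z.074 ((435.1181945800781, 177.0406494140625), (41.07395553588867, 41.909549713134766), 11.605338096618652)
hub tri [0.4347 0.1756 0.0747]
knob top ray [0.4472 0.3455 0.092 ]
knob tri [0.447  0.3446 0.0962]
(122, 285) [0.5024 0.3876 0.025 ]
(200, 262) [0.5172 0.339  0.025 ]
(232, 370) [0.4498 0.3174 0.025 ]
(190, 382) [0.4421 0.3435 0.025 ]
(161, 273) [0.5101 0.3633 0.025 ]
```

View pics/lev.png

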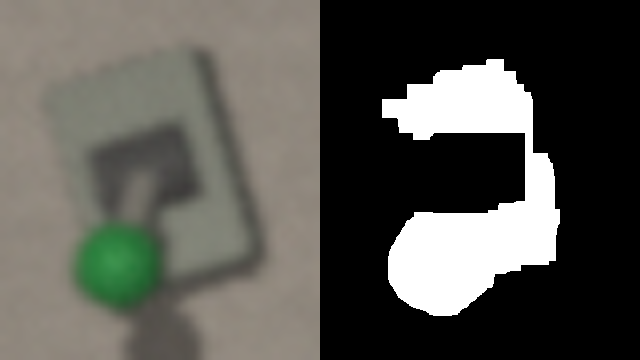

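The hub top is at z ≈ 0.0747 (0.074 expected) and its angle is 11.6°, so the wheel is home. The lever base centre is (0.476, 0.353) with its +x at 17.3°. The knob is 30 mm to the -x side at z = 0.096, which fits lever geometry. I approach from the -x side with the fingers closed.

```bash
python3 go.py .4046 .3304 .19 -72.7; python3 -m inch '[[0,0,-40,0,0,0,0],[0,-50,-58,-30,0,0.1,0],[0,-120,-58,-60,0,0.3,0],[0,-200,-58,-100,0,0.45,0],[0,-240,-58,-120,0,0.6,0]]'; python3 go.py .4046 .3304 .19 -72.7
```

```text
t 25.5 shift [-436.2  -59.2 -216.6] turn [0.0023 1.1899 0.0016] q7 0.44 jaw -4.52 F [-0.2 -0.1 -0.7] w 0.009446769855325943
time_s: 26.0
tcp_pos: [0.5157, 0.0508, 0.1869]
ee_rot: [[-0.556, -0.004, 0.831], [-0.831, -0.0, -0.556], [0.002, -1.0, -0.003]]
force: [1.1, 0.7, 0.6]
gripper_width: 0.0001
t 26.0 shift [-170.6   -2.7 -247.8] turn [0.0023 0.6791 0.0035] q7 -0.41 jaw -33.79 F [1.1 0.7 0.6] w 0.0001438856759780136
```

```bash
python3 -m inch '[[0,-30,-3,-45,0,0.15,0],[0,-60,-3,-90,0,0.3,0],[0,-95,-3,-135,0,0.45,0],[0,-125,-3,-180,0,0.6,0],[0,-150,-3,-220,0,0.68,0]]'; python3 -m inch '[[0,0,0,0,0,0,0],[0,0,0,0,0,0,0]]'; python3 go.py .4046 .3304 .12 -72.7
```

```text
time_s: 26.5
tcp_pos: [0.4316, 0.2604, 0.1895]
ee_rot: [[-0.954, -0.005, 0.299], [-0.299, -0.001, -0.954], [0.005, -1.0, -0.001]]
force: [1.2, 0.1, -0.1]
gripper_width: 0.0001
time_s: 26.7
tcp_pos: [0.4301, 0.262, 0.1884]
ee_rot: [[-0.953, -0.006, 0.304], [-0.304, -0.003, -0.953], [0.007, -1.0, 0.001]]
force: [0.3, -0.2, 0.3]
gripper_width: 0.0002
t 26.7 shift [  3.1  68.4 -73. ] turn [-0.0011  0.0068  0.0066] q7 -1.46 jaw -72.31 F [ 0.3 -0.2  0.3] w 0.0002007918915980067
```

```bash
python3 -m inch '[[0,3,0,-35,0,0.006,0.006],[0,3,0,-70,0,0.006,0.006],[0,3,0,-73,0,0.006,0.006],[0,3,40,-73,0,0.006,0.006],[0,3,70,-73,0,0.006,0.006]]'; python3 -m inch '[[0,0,0,0,0,0,0],[0,0,0,0,0,0,0]]'; python3 go.py .4046 .3304 .08 -72.7; python3 - <<'E'
from m import *
crop(s,90,90,230,230,5,"pics/f1.png"); crop(t,90,150,250,270,5,"pics/f2.png")
E
```

```text
time_s: 27.2
tcp_pos: [0.4048, 0.3293, 0.1168]
ee_rot: [[-0.954, -0.0, 0.299], [-0.299, -0.002, -0.954], [0.001, -1.0, 0.001]]
force: [1.6, 1.0, 0.3]
gripper_width: 0.0004
time_s: 27.4
tcp_pos: [0.4056, 0.3279, 0.1172]
ee_rot: [[-0.955, -0.001, 0.298], [-0.298, -0.003, -0.955], [0.001, -1.0, 0.002]]
force: [0.2, 0.4, -0.2]
gripper_width: 0.0002
t 27.4 shift [ 0.2 37.2 -2.8] turn [-0.0024  0.0002  0.0014] q7 -1.5 jaw -72.69 F [ 0.2  0.4 -0.2] w 0.00019922739154501948
```

View pics/f1.png

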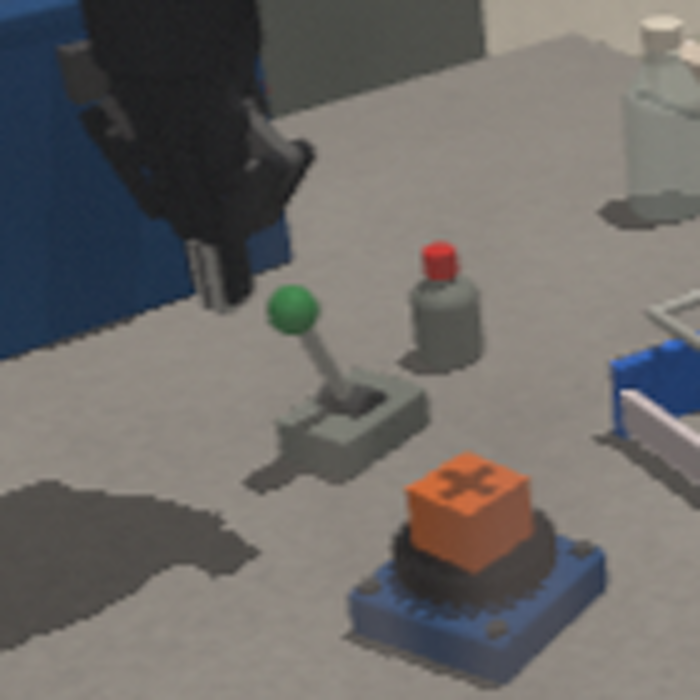

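The closed fingers are behind the knob at (290,310). I descend 37 mm and push along +x.

```bash
python3 -m inch '[[0,0,20,-2.5,0,0,0],[0,0,37,-2.5,0,0,0],[0,0,37,-2.5,0,0,0]]'; python3 -m inch '[[0,-15,0,0,0,0,0],[0,-30,0,0,0,0,0],[0,-42,0,0,0,0,0],[0,-54,0,0,0,0,0],[0,-64,0,0,0,0,0]]'; python3 -m inch '[[0,-7,0,0,0,0,0],[0,-14,0,0,0,0,0],[0,-19,0,0,0,0,0],[0,-22,0,0,0,0,0]]';  python3 go.py .490 .357 .08 -72.7; python3 - <<'E'
from m import *
crop(s,90,90,230,230,5,"pics/f3.png")
E
```

```text
time_s: 27.8
tcp_pos: [0.4046, 0.331, 0.0802]
ee_rot: [[-0.954, -0.0, 0.299], [-0.299, -0.002, -0.954], [0.001, -1.0, 0.001]]
force: [-0.4, -0.9, 0.5]
gripper_width: -0.0005
time_s: 28.3
tcp_pos: [0.4666, 0.3503, 0.0804]
ee_rot: [[-0.954, -0.0, 0.298], [-0.298, -0.002, -0.954], [0.001, -1.0, 0.001]]
force: [-0.3, -0.6, 0.5]
gripper_width: 0.0004
time_s: 28.7
tcp_pos: [0.4878, 0.3569, 0.0803]
ee_rot: [[-0.954, -0.0, 0.298], [-0.298, -0.002, -0.954], [0.001, -1.0, 0.002]]
force: [-0.4, -0.5, -0.5]
gripper_width: -0.0001
t 28.7 shift [-2.1  0.3  0.6] turn [-0.0016  0.001   0.0009] q7 -1.42 jaw -72.64 F [-0.4 -0.5 -0.5] w -5.923366717852305e-05
```

View pics/f3.png

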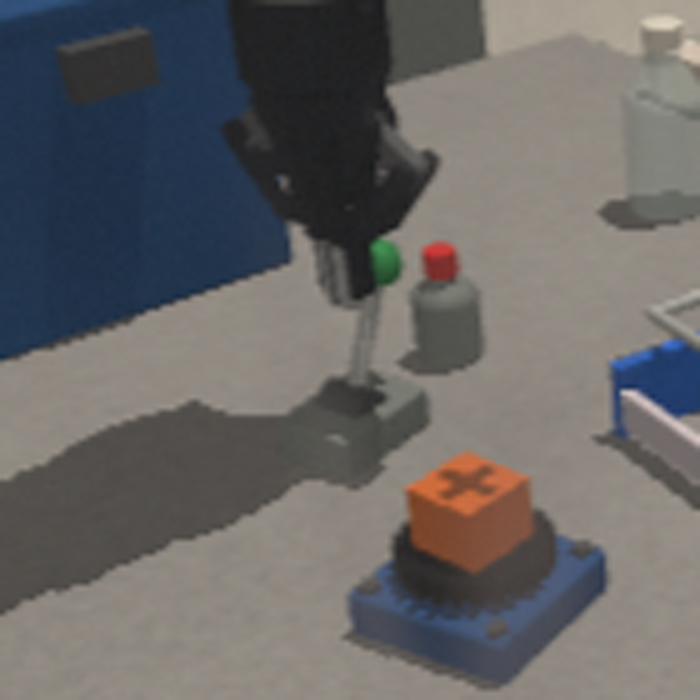

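The lever is over but shows no stop force yet. I push on in small steps until a stop is felt.

```bash
python3 -m inch '[[0,-2,0,0,0,0,0],[0,-4,0,0,0,0,0],[0,-4,0,0,0,0,0]]' | grep -E 'tcp|force';python3 -m inch '[[0,-2,0,0,0,0,0],[0,-3,0,0,0,0,0],[0,-3,0,0,0,0,0]]'| grep -E 'tcp|force'; python3 -m inch '[[0,-2,0,0,0,0,0],[0,-3,0,0,0,0,0],[0,-3,0,0,0,0,0]]'| grep -E 'tcp|force'
```

```text
tcp_pos: [0.4909, 0.358, 0.0802]
force: [-6.6, -2.1, 1.7]
tcp_pos: [0.4914, 0.3582, 0.0798]
force: [-20.9, -8.2, 14.6]
tcp_pos: [0.4915, 0.3582, 0.0793]
force: [-24.5, -9.3, 17.2]
```

A firm stop was felt (about 24 N at (0.4915, 0.358)). I withdraw straight back, rise and check.

```bash
python3 -m inch '[[0,20,0,0,0,0,0],[0,50,0,0,0,0,0],[0,80,0,0,0,0,0],[0,90,-50,0,0,0,0],[0,90,-100,0,0,0,0]]'|grep -E 'tcp|force'; python3 -m inch '[[0,40,-30,-40,0,0,0],[0,60,-50,-80,0,0,0],[0,60,-50,-80,0,0,0],[0,60,-50,-80,0,0,0]]'; python3 - <<'E'
from m import *
crop(s,90,90,290,240,4,"pics/g1.png"); cv2.imwrite("pics/g2.png",t["img"])
us=up(s,140,125,190,160,8);l=big(us,(40,80,30),(90,255,255)); u=up(t,100,180,150,240,8); g=big(u,(45,80,40),(85,255,255))
k=tri(u,g[0],us,l[0]); d=k[:2]-[.4762,.3526]; print("knob",k,"along",d@[.955,.297]*1000)
u=up(t,185,208,225,250,8);m=big(u,(3,120,150),(15,255,255))[2].astype(np.uint8); m=cv2.morphologyEx(m,cv2.MORPH_CLOSE,np.ones((41,41),np.uint8)); print(rect(u,m>0,.074))
E
```

```text
tcp_pos: [0.4052, 0.331, 0.1802]
force: [-0.0, 2.0, 1.0]
time_s: 30.6
tcp_pos: [0.3232, 0.392, 0.2321]
ee_rot: [[-0.953, -0.016, 0.303], [-0.303, -0.005, -0.953], [0.017, -1.0, -0.0]]
force: [0.4, -0.7, -0.7]
gripper_width: -0.0004
knob [0.5139 0.3667 0.092 ] along 40.193955926162815
((435.1167297363281, 177.03280639648438), (39.90623092651367, 40.717220306396484), 11.605182647705078)
```

View pics/g1.png

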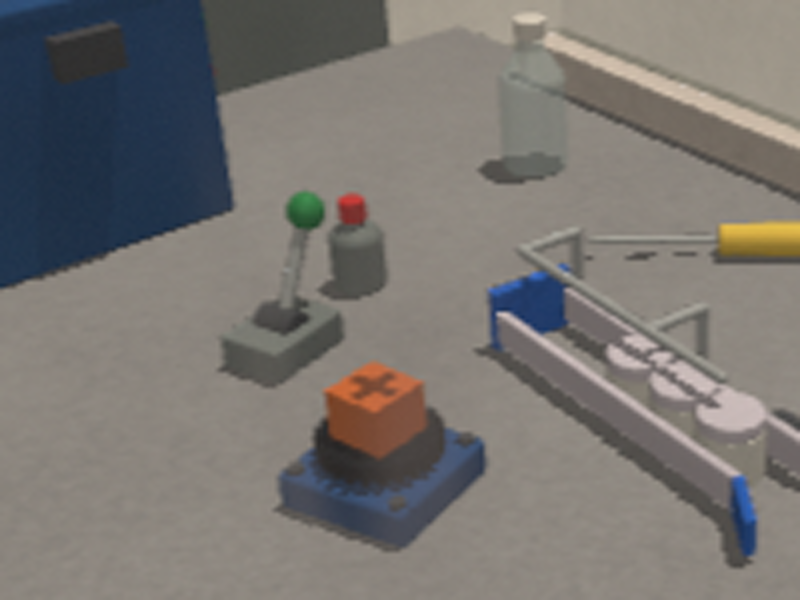

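View pics/g2.png

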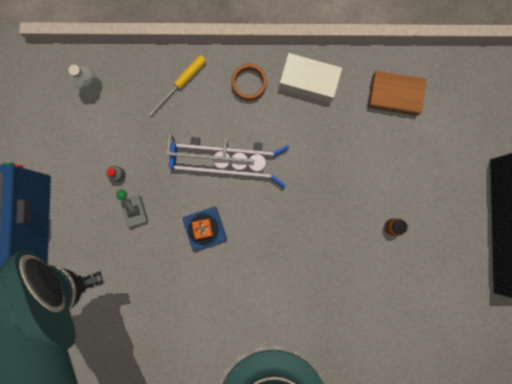

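The knob is 40 mm to the +x side at z = 0.092, so the lever is fully on. The wheel, tins, jar (396,227) and thinner (115,174) are in place and nothing touches the robot.

```bash
python3 -c "
from cell import workorder; print(workorder.hand_in())"
```

```text
the job is handed in; nothing more can be done
None
```

The feeder is ready and I handed the job in at about 31 s of robot time; no check failed or disagreed.

- **Wheel:** It went down over the four keys to the collar and stopped there with 82 N of press. Afterwards the hub top measured about 74.7 mm up (74 expected) and its angle 11.6°, against about 12° for the keys.
- **Tins:** Only three were on the table. I carried each one to just before the mouth, then pushed it in. All three stand upright between the rails, the last about 18 mm inside the mouth.
- **Lever:** I threw it last, until a firm stop at about 24 N. The knob measured 40 mm to the +x side at 92 mm height (about 38 mm and 92 mm expected), so it is fully on.
- **Ink jar and thinner:** Both looked unmoved in the final pictures, and the robot touches nothing.

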